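# Nest handed U-brackets in the packing rack and snap its covers shut

## Task

Pack the loose U-brackets for dispatch: left-hand ones (yellow mark) in the rack's left bay, right-hand ones (blue mark) in its right bay, set square with their flanges running left to right, parallel to the cover hinge. In each bay stack them alternately near the middle so that the flanges interlock: an open-up bracket flat on the floor, the open-down one hooked fully down into it with the flanges side by side, and a second open-up one, if there is one, flat on top. Then press each bay's sprung cover down until its catch holds it shut, and leave the other things on the table where they are.

Things in the scene. Friction and masses are not known exactly. Their poses are not given: they have to be found in the camera images.
- left_up_a_mid (a point): LEFT-hand, yellow mark. Folded steel U-bracket lying open side UP, 6 mm plate: 84 mm over the flanges (its x), 56 mm along the strip (its y; grip it across the two web edges at x = 0), 36 mm high, 0.36 kg. The +x flange runs on as a round ear, 25 mm past the edge to +y. Point: its middle, 18 mm above its underside; z up as it lies.
- left_up_b_mid (a point): LEFT-hand, yellow mark: a second bracket the same as left_up_a, also lying open side UP; absent in some starts. Point: its middle, 18 mm above its underside; z up as it lies.
- left_down_mid (a point): LEFT-hand, yellow mark. Folded steel U-bracket lying open side DOWN (web on top), 6 mm plate: 84 mm over the flanges (its x), 56 mm along the strip (its y; grip across the web edges at x = 0), 36 mm high, 0.36 kg. The +x flange runs on as a round ear, 25 mm past the edge to -y. Point: its middle, 18 mm above its underside; z up as it lies.
- right_up_a_mid (a point): RIGHT-hand, blue mark. Folded steel U-bracket lying open side UP, 6 mm plate: 84 mm over the flanges (its x), 56 mm along the strip (its y; grip it across the two web edges at x = 0), 36 mm high, 0.36 kg. The +x flange runs on as a round ear, 25 mm past the edge to -y. Point: its middle, 18 mm above its underside; z up as it lies.
- right_up_b_mid (a point): RIGHT-hand, blue mark: a second bracket the same as right_up_a, also lying open side UP; absent in some starts. Point: its middle, 18 mm above its underside; z up as it lies.
- right_down_mid (a point): RIGHT-hand, blue mark. Folded steel U-bracket lying open side DOWN (web on top), 6 mm plate: 84 mm over the flanges (its x), 56 mm along the strip (its y; grip across the web edges at x = 0), 36 mm high, 0.36 kg. The +x flange runs on as a round ear, 25 mm past the edge to +y. Point: its middle, 18 mm above its underside; z up as it lies.
- left_bay (a point): Floor centre of the rack's left bay (yellow stripe), 6 mm above the table. Rack axes: x to the hinges at the back, y left. The bays are 140 mm apart in y; each floor is 116 (x) by 138 mm inside lips 12 mm high over the floor (sides 20 mm, sides and divider open over the middle 64 mm of x). Posts: back corners at x = +66, and a catch post 84 mm high between the bays in front at x = -66, 48 mm wide.
- left_cover (a joint): Sprung frame cover of the left bay, rad: 0 shut (level), 1.70 open, leaning back. A light spring (1.5 N at the front bar) throws it open from any angle unless it is pressed right down (about 10 N at the front bar), when its tongue snaps past a spring roller on the catch post and holds at 0. Shut, its underside is 91 mm above the table.
- left_cover_edge (a point): Middle of the left cover's front bar, on the outer face (upper when shut), 130 mm from the hinge line: press here. The bar is 22 mm wide, 124 mm long along y, 5 mm thick. Axes turn with the cover.
- left_cover_hinge (a point): Middle of the left cover's hinge line, which runs along the rack's y, 94 mm above the table and 64 mm behind the bay centre.
- right_bay (a point): Floor centre of the rack's right bay (blue stripe), 6 mm above the table. Rack axes: x to the hinges at the back, y left. The bays are 140 mm apart in y; each floor is 116 (x) by 138 mm inside lips 12 mm high over the floor (sides 20 mm, sides and divider open over the middle 64 mm of x). Posts: back corners at x = +66, and a catch post 84 mm high between the bays in front at x = -66, 48 mm wide.
- right_cover (a joint): Sprung frame cover of the right bay, rad: 0 shut (level), 1.70 open, leaning back. A light spring (1.5 N at the front bar) throws it open from any angle unless it is pressed right down (about 10 N at the front bar), when its tongue snaps past a spring roller on the catch post and holds at 0. Shut, its underside is 91 mm above the table.
- right_cover_edge (a point): Middle of the right cover's front bar, on the outer face (upper when shut), 130 mm from the hinge line: press here. The bar is 22 mm wide, 124 mm long along y, 5 mm thick. Axes turn with the cover.
- right_cover_hinge (a point): Middle of the right cover's hinge line, which runs along the rack's y, 94 mm above the table and 64 mm behind the bay centre.
- toggle_clamp: Hold-down toggle clamp with a red lever, fixed on the table beside the rack, 248 mm long and 67 mm high; keep clear of it. Origin: under its pivot.
- square: Small engineer's square, 100 x 150 x 12 mm; bystander, leave it where it is. Origin: centre of its underside.
- paste_jar: Blue and white jar, 70 mm across, 56 mm high; bystander behind the rack. Origin: centre of its underside.
- magnet: Small orange arrow-shaped weld magnet, 58 x 58 x 14 mm; bystander. Origin: centre of its underside.
Not all that is in view belongs to the job. What is shaped like the part that bears right_up_a_mid but brown or orange is not meant.

How it is judged:
At the end, for the whole second after the job is handed in: Each bracket in the bay of its hand, middle within 30 mm (x) and 40 mm (y) of the bay centre, level to 5 deg, square to 11 deg. Middles above the bay floor: one open-up at 18 mm, open-down interlocked at 24 mm (+-3.5), second open-up at 60 mm (+-4.5). Both covers stay under 0.03 rad by themselves ((((x of left_up_a_mid in the frame of left_bay between -0.03 and 0.03 m and y of left_up_a_mid in the frame of left_bay between -0.04 and 0.04 m and z of left_up_a_mid in the frame of left_bay between 0.0145 and 0.0215 m and angle between left_up_a_mid's own z axis and vertical below 0.09 rad and angle between the x axis of left_up_a_mid and the x axis of left_bay, either way round below 0.2 rad) and (x of left_up_b_mid in the frame of left_bay between -0.03 and 0.03 m and y of left_up_b_mid in the frame of left_bay between -0.04 and 0.04 m and z of left_up_b_mid in the frame of left_bay between 0.0555 and 0.0645 m and angle between left_up_b_mid's own z axis and vertical below 0.09 rad and angle between the x axis of left_up_b_mid and the x axis of left_bay, either way round below 0.2 rad)) or ((x of left_up_a_mid in the frame of left_bay between -0.03 and 0.03 m and y of left_up_a_mid in the frame of left_bay between -0.04 and 0.04 m and z of left_up_a_mid in the frame of left_bay between 0.0555 and 0.0645 m and angle between left_up_a_mid's own z axis and vertical below 0.09 rad and angle between the x axis of left_up_a_mid and the x axis of left_bay, either way round below 0.2 rad) and (x of left_up_b_mid in the frame of left_bay between -0.03 and 0.03 m and y of left_up_b_mid in the frame of left_bay between -0.04 and 0.04 m and z of left_up_b_mid in the frame of left_bay between 0.0145 and 0.0215 m and angle between left_up_b_mid's own z axis and vertical below 0.09 rad and angle between the x axis of left_up_b_mid and the x axis of left_bay, either way round below 0.2 rad))) and x of left_down_mid in the frame of left_bay between -0.03 and 0.03 m and y of left_down_mid in the frame of left_bay between -0.04 and 0.04 m and z of left_down_mid in the frame of left_bay between 0.0205 and 0.0275 m and angle between each of left_down_mid, right_down_mid's own z axis and vertical below 0.09 rad and angle between the x axis of left_down_mid and the x axis of left_bay, either way round below 0.2 rad and value of joint each of left_cover, right_cover below 0.03 rad and (((x of right_up_a_mid in the frame of right_bay between -0.03 and 0.03 m and y of right_up_a_mid in the frame of right_bay between -0.04 and 0.04 m and z of right_up_a_mid in the frame of right_bay between 0.0145 and 0.0215 m and angle between right_up_a_mid's own z axis and vertical below 0.09 rad and angle between the x axis of right_up_a_mid and the x axis of right_bay, either way round below 0.2 rad) and (x of right_up_b_mid in the frame of right_bay between -0.03 and 0.03 m and y of right_up_b_mid in the frame of right_bay between -0.04 and 0.04 m and z of right_up_b_mid in the frame of right_bay between 0.0555 and 0.0645 m and angle between right_up_b_mid's own z axis and vertical below 0.09 rad and angle between the x axis of right_up_b_mid and the x axis of right_bay, either way round below 0.2 rad)) or ((x of right_up_a_mid in the frame of right_bay between -0.03 and 0.03 m and y of right_up_a_mid in the frame of right_bay between -0.04 and 0.04 m and z of right_up_a_mid in the frame of right_bay between 0.0555 and 0.0645 m and angle between right_up_a_mid's own z axis and vertical below 0.09 rad and angle between the x axis of right_up_a_mid and the x axis of right_bay, either way round below 0.2 rad) and (x of right_up_b_mid in the frame of right_bay between -0.03 and 0.03 m and y of right_up_b_mid in the frame of right_bay between -0.04 and 0.04 m and z of right_up_b_mid in the frame of right_bay between 0.0145 and 0.0215 m and angle between right_up_b_mid's own z axis and vertical below 0.09 rad and angle between the x axis of right_up_b_mid and the x axis of right_bay, either way round below 0.2 rad))) and x of right_down_mid in the frame of right_bay between -0.03 and 0.03 m and y of right_down_mid in the frame of right_bay between -0.04 and 0.04 m and z of right_down_mid in the frame of right_bay between 0.0205 and 0.0275 m and angle between the x axis of right_down_mid and the x axis of right_bay, either way round below 0.2 rad); the robot touches nothing.
It fails at once if a bystander tool was shoved away (more than 40 mm) (distance of any of square, paste_jar, magnet from where it was at the start of the episode above 0.04 m).
Of left_up_b, right_up_b only 1 to 2 are there at a start; the rules pass over those that are not, and their reading is None.
At some moment in a run one of left_down, right_down may be knocked a few centimetres aside while the robot is not near it.
It also fails if it takes over 200 s, if anything falls off the work surface, if the arm or the gripper's body presses on something with over 40 N, if the wrist force passes 120 N, or if a joint passes its speed limit or range.

## Robot

A 6-joint arm with a two-finger parallel gripper is mounted at the origin on a cart in front of the work surface, level with it; the furniture and walls round the work are solid. World frame = base frame: x ahead of the robot, y to its left, z up, the work surface at z = 0. Lengths are in m, angles in rad, forces in N, time in s.
With the tool pointing down it reaches from about 0.375 to 0.9 m from the base axis. Payload 3.1 kg.
Tool frame: the origin (TCP) lies at the very end of the fingers, on their centre line; the grasp point (between the pads) lies 19 mm behind it (hold_point_z is the distance from the TCP to the grasp point, in m); z points along the fingers, x is the direction in which the jaws open and shut, and the axes are right-handed (so a half turn about z gives the same grasp; the last joint's range is limited). The gripper opens to 87 mm and grips with 3 to 60 N. Pads are 19 mm wide; open, the fingers measure 117 mm over their backs; the gripper's body (75 mm by 190 mm) begins 51 mm behind the grasp point.
Start: joints at [-1.512, 0.527, 1.433, -0, 1.181, -0.178], TCP at [0.147, -0.607, 0.184] pointing down, gripper open.
Joint ranges: [-3.08, 3.08], [-0.75, 2.2], [0.22, 2.44], [-1.43, 4.57], [0, 2.65], [-2.85, 2.85]. Speed limits (rad/s): [2.79, 2.79, 3.14, 3.14, 3.14, 3.14].

## Interface

Orientations are given as a unit quaternion [x, y, z, w].
In Python, from rig import * gives the robot as it stands.
- The arm moves only by the tool carry_out, never from a script. Its argument "deltas" is a list of rows, each a list of 7 numbers: the closure, from -1 (fully open) to 1 (shut), then the shift along the tool's x, y, z in units of 25 mm (1.0 is 25 mm), then the turn, a rotation vector about the tool's x, y, z in degrees. In form: [[jaw, x, y, z, rx, ry, rz], ...]. A call has 1 to 8 rows; each row is the pose to reach, as a shift and turn from the pose commanded when the call began, along the tool's axes at that moment; what a row does not reach only later rows make up. A row lasts 1/10 s, in which the tool goes at most 50 mm and 8.59 degrees, less where a joint would pass 70% of its speed; a pose out of reach is approached as far as the arm can. A call with a gripper value outside its range is refused whole. The fingers move at their own pace and stop on an object; "force" is the grip in N (left out, the last holds). Time passes only in rows, so rows that repeat a pose let the fingers close. It gives the time, the measured TCP pose, the force and the opening at its end, in the units of the state.
- get_obs(): the state, without advancing time (a new reading comes with each control period).
- camera(name): name is "scene" or "side" or "wrist"; returns (picture, depth): 420x560x3 uint8, red, green, blue; 420x560 float32, m along the optical axis (not along the pixel's ray), 0 where there is no reading.
- camera_info(name): a dict with "mtx" (3x3 intrinsics, pixels), "origin" and "rotation" of the camera in the world. Camera axes: x right, y down, z forward; pixel columns grow to the right and rows downward; lengths in m; the calibration is good to about 2 mm. A picture is of the moment at which its call begins: read the wrist's pose just before it. camera_info takes no time and is no camera call; for the wrist camera it gives the pose at the moment of the call.
- hand_in(): hands the job in, once; it reports no verdict.
Trained networks look in the newest picture that a camera, given by its name, has taken for a name from the list of things; names that differ only in an ending like _2 or _b are one class to them, and where a whole thing is asked for, a point or a joint stands for the part that bears it (a point fixed in the world has none). Each returns a list of dicts, best first, with "score" (0 to 1); they miss things now and then, are a little off and sometimes report something else, mostly with a low value. They report only what shows in the picture. A call takes as long as a camera call. They do not tell look-alikes from the thing itself.
- spot_in(camera, target): "pixel" ([row, column] in pixels, amid what is visible of it).
The state is a dict: "time": time; "q": joint angles; "joint_velocities": joint speeds; "joint_torque": joint torques, N m; "position": TCP position; "tool_rot": TCP orientation; "ft_force": force on the tool from outside, world axes, zero at the start; "moment": the same for the moment, N m; "grip_width": finger opening in m.
Only numpy, scipy, OpenCV 4.12 (cv2) and the standard library are available. Lean on these libraries where they do the work, as an engineer would, in place of code of your own. Each camera call takes 0.05 s, during which the arm holds its last target.

## Working session

There is one attempt and no reset: what is moved stays moved. The work goes in short steps, Python scripts to look and compute and a tool call to move; the robot and the scene stay as the last step left them, time stands still between calls to the robot, and variables do not carry over. Pictures are saved under pics/ and viewed, and the job is handed in when it is done.

Besides the shell and the picture viewer there is one more tool, called after "Emit:" as a command line: name --pt "numbers of a row" for each row, then --argument value for the rest. carry_out: Moves the arm, as the interface text tells. Its arguments: {"type":"object","properties":{"deltas":{"type":"array"},"force":{"type":"number"}},"required":["deltas"]}

```bash
ls; mkdir -p pics; cat > h.py <<'E'
from rig import *
import numpy as np, cv2
from scipy.spatial.transform import Rotation as R
def snap(n,f):
    info=camera_info(n); im,d=camera(n)
    cv2.imwrite('pics/'+f+'.png',cv2.cvtColor(im,cv2.COLOR_RGB2BGR))
    np.savez('pics/'+f+'.npz',im=im,d=d,K=np.array(info['mtx']),o=np.array(info['origin']),R=np.array(info['rotation']))
    return im,d,info
def load(f): return np.load('pics/'+f+'.npz')
def cloud(z):
    d=z['d'];K=z['K'];r,c=np.indices(d.shape)
    p=np.stack([(c-K[0,2])/K[0,0]*d,(r-K[1,2])/K[1,1]*d,d],-1)
    w=p@z['R'].T+z['o']; w[d==0]=np.nan
    return w
E
python3 - <<'E'
from h import *
print(get_obs())
for n in ['scene','side','wrist']:
    im,d,i=snap(n,n+'0'); print(n,i['origin'],np.round(i['rotation'],3).tolist(),i['mtx'])
E
```

```text
pics
{'time': 0.0, 'q': array([-1.51150648e+00,  5.28473763e-01,  1.43387050e+00, -3.53700786e-05,
        1.18138193e+00, -1.78494002e-01]), 'joint_velocities': array([ 0.00029246,  0.00025565, -0.00219702,  0.00079932, -0.000549  ,
       -0.00013451]), 'joint_torque': array([-5.44653776e-04, -4.40040064e+01, -1.76591760e+01,  6.31680270e-02,
        5.83060272e-02, -1.58285475e-04]), 'position': array([ 0.14719171, -0.60660288,  0.18337716]), 'tool_rot': array([ 7.85990168e-01, -6.18238075e-01, -7.20280206e-04, -7.87058320e-04]), 'ft_force': array([-0.4573753 ,  0.37910393, -0.18491789]), 'moment': array([ 0.04939577,  0.02870816, -0.03066636]), 'grip_width': 0.08681243608110215}
scene [-0.17775931  0.39824975  0.92591168] [-0.462, 0.798, -0.335, 0.195] [[483.77964771   0.         281.67104248]
 [  0.         483.77964771 208.48555794]
 [  0.           0.           1.        ]]
side [0.35083994 0.98534262 0.96947825] [-0.096, 0.903, -0.416, 0.045] [[446.17480567   0.         273.70689991]
 [  0.         446.17480567 210.81054508]
 [  0.           0.           1.        ]]
wrist [ 0.22705401 -0.58718355  0.38343965] [0.778, -0.611, -0.093, 0.116] [[375.86304229   0.         274.48716791]
 [  0.         375.86304229 205.12525939]
 [  0.           0.           1.        ]]
```

```bash
sed -i "s/R=np.array(info\['rotation'\])/R=R.from_quat(info['rotation']).as_matrix()/" h.py
python3 - <<'E'
from h import *
for n in ['scene','side','wrist']:
    z=dict(load(n+'0'));
    i=camera_info(n); z['R']=R.from_quat(i['rotation']).as_matrix(); np.savez('pics/'+n+'0.npz',**z)
    w=cloud(z); print(n,np.nanpercentile(w[...,2],[1,20,50,80,99]))
for n in ['scene','side']:
    for t in ['left_up_a_mid','left_down_mid','right_up_a_mid','right_down_mid','left_bay','right_bay','left_cover_edge','right_cover_edge','left_cover_hinge','right_cover_hinge','toggle_clamp','square','paste_jar','magnet']:
        w=cloud(load(n+'0'))
        try: print(n,t,[(round(x['score'],2),[int(v) for v in x['pixel']],np.round(w[int(x['pixel'][0]),int(x['pixel'][1])],3).tolist()) for x in spot_in(n,t)][:5])
        except Exception as e: print(t,e)
print(get_obs()['time'])
E
```

```text
scene [-0.76705521 -0.75212435 -0.00222717  0.30759421  0.65878419]
side [-0.76609076 -0.57771239 -0.00497398  0.15278069  0.5922257 ]
wrist [-0.76431019 -0.75979671 -0.48468659  0.30722034  0.3302771 ]
scene left_up_a_mid [(0.73, [278, 167], [0.571, 0.284, 0.006]), (0.32, [163, 259], [0.67, -0.021, 0.163])]
scene left_down_mid [(0.77, [319, 190], [0.419, 0.284, 0.035]), (0.67, [218, 243], [0.654, 0.041, 0.013]), (0.16, [164, 258], [0.673, -0.02, 0.158])]
scene right_up_a_mid [(0.72, [180, 210], [0.672, 0.111, 0.162]), (0.68, [152, 332], [0.779, -0.328, 0.006]), (0.57, [255, 418], [0.325, -0.275, 0.012]), (0.21, [320, 191], [0.413, 0.283, 0.039])]
scene right_down_mid [(0.9, [295, 257], [0.4, 0.132, 0.039]), (0.25, [163, 262], [0.67, -0.029, 0.16])]
scene left_bay [(0.72, [219, 245], [0.64, 0.042, 0.022])]
scene right_bay [(0.78, [223, 244], [0.644, 0.044, 0.004])]
scene left_cover_edge [(0.84, [177, 211], [0.851, 0.046, 0.012])]
scene right_cover_edge [(0.74, [163, 262], [0.67, -0.029, 0.16])]
scene left_cover_hinge [(0.87, [176, 212], [0.857, 0.041, 0.008])]
scene right_cover_hinge
[... 846 characters left out ...]
 [0.424, 0.129, 0.034]), (0.63, [232, 247], [0.556, 0.313, 0.312]), (0.23, [304, 257], [0.553, 0.266, 0.006])]
side left_cover_edge [(0.58, [206, 231], [0.729, -0.092, 0.024])]
side right_cover_edge [(0.67, [175, 243], [0.644, 0.032, 0.251]), (0.66, [314, 305], [0.419, 0.306, 0.053]), (0.3, [206, 231], [0.729, -0.092, 0.024])]
side left_cover_hinge [(0.92, [204, 231], [0.675, 0.062, 0.167])]
side right_cover_hinge [(0.73, [174, 239], [0.659, 0.02, 0.243])]
side toggle_clamp []
side square [(0.63, [249, 337], [0.366, 0.014, 0.005])]
side paste_jar [(0.72, [221, 215], [0.628, 0.307, 0.325])]
side magnet [(0.68, [309, 304], [0.425, 0.277, 0.034]), (0.5, [198, 256], [0.661, -0.159, 0.017])]
1.55
```

View pics/scene0.png

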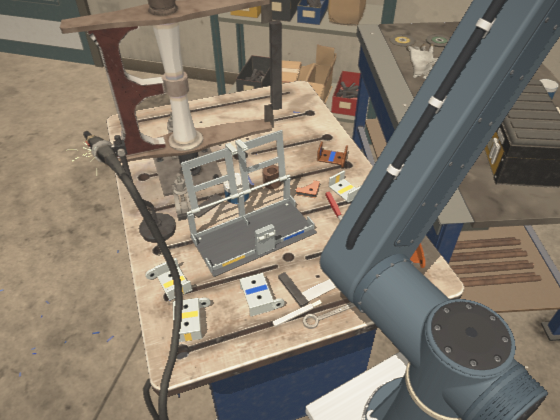

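View pics/side0.png

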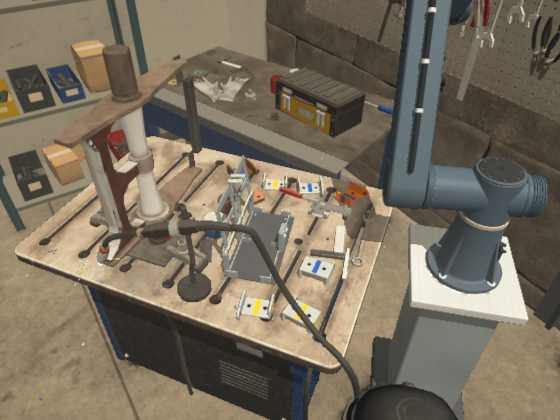

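View pics/wrist0.png

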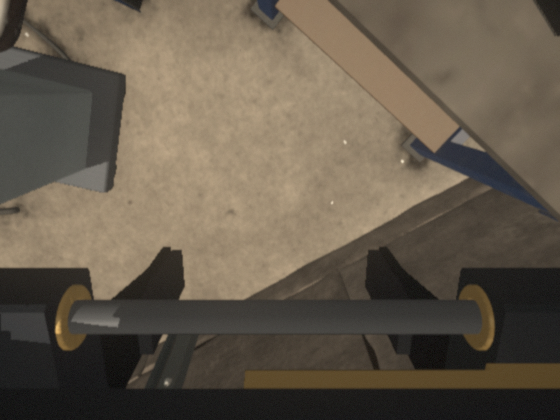

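```bash
python3 - <<'E'
from h import *
a=cv2.imread('pics/scene0.png')[110:370,80:430]; cv2.imwrite('pics/c1.png',cv2.resize(a,None,fx=2.28,fy=2.28,interpolation=3))
a=cv2.imread('pics/side0.png')[140:350,180:400]; cv2.imwrite('pics/c2.png',cv2.resize(a,None,fx=2.85,fy=2.85,interpolation=3))
E
```

```text
(no output)
```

View pics/c1.png

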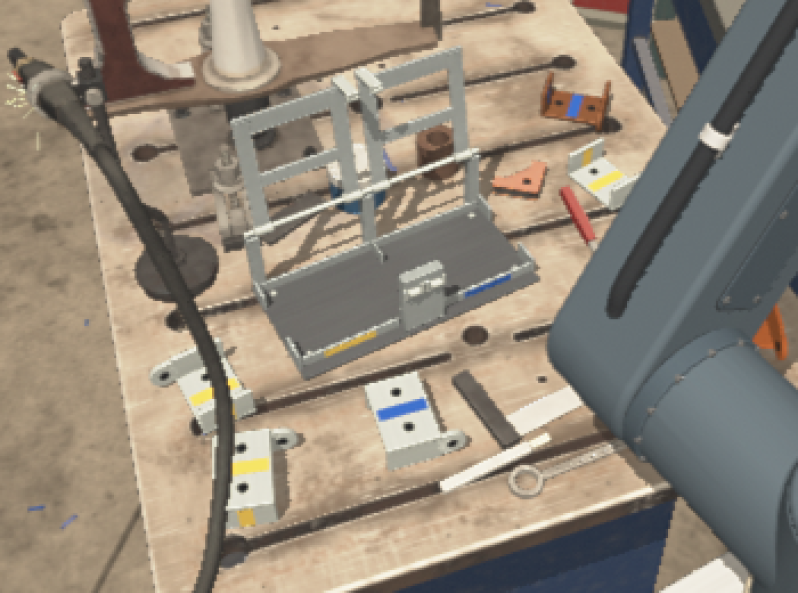

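View pics/c2.png

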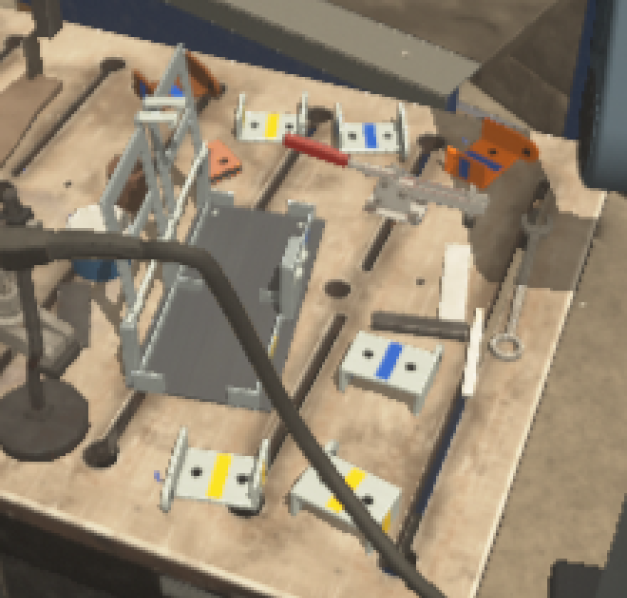

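```bash
python3 - <<'E'
from h import *
P=[];C=[]
for n in ['scene0','side0']:
    z=load(n);w=cloud(z);m=np.isfinite(w[...,2]);P.append(w[m]);C.append(z['im'][m])
P=np.concatenate(P);C=np.concatenate(C)
# topdown: x up 0.2..1.0 , y left .55..-.55 ; 700px/m
s=700
m=(P[:,0]>.2)&(P[:,0]<1)&(abs(P[:,1])<.55)&(P[:,2]>-.03)&(P[:,2]<.7)
P=P[m];C=C[m];o=np.argsort(P[:,2]);P=P[o];C=C[o]
im=np.zeros((560,770,3),np.uint8);hm=np.zeros((560,770,3),np.uint8)
r=((1-P[:,0])*s).astype(int).clip(0,558);c=((.55-P[:,1])*s).astype(int).clip(0,768)
col=cv2.applyColorMap((P[:,2].clip(0,.4)/.4*255).astype(np.uint8)[:,None],cv2.COLORMAP_JET)[:,0]
for dr in(0,1):
  for dc in (0,1):
    hm[r+dr,c+dc]=col; im[r+dr,c+dc]=C[:,::-1]
for k in range(2,11): cv2.putText(hm,f'x{k/10}',(0,int((1-k/10)*s)+5),0,.4,(255,255,255))
for k in range(-5,6): cv2.putText(hm,f'{k/10}',(int((.55-k/10)*s),555),0,.4,(255,255,255))
cv2.imwrite('pics/td.png',im);cv2.imwrite('pics/hm.png',hm)
# cable points: 
z=load('scene0');w=cloud(z)
for px in [(137,95),(150,110),(180,135),(200,143),(230,160),(250,170),(270,177),(300,179),(330,178),(360,170),(390,162)]:
    rr,cc=px; blk=w[rr-2:rr+3,cc-6:cc+7].reshape(-1,3); print(px,np.round(blk[np.nanargmax(blk[:,2])],3))
E
```

```text
(137, 95) [0.759 0.315 0.303]
(150, 110) [0.679 0.311 0.322]
(180, 135) [0.567 0.303 0.325]
(200, 143) [0.535 0.305 0.302]
(230, 160) [0.514 0.292 0.233]
(250, 170) [0.5   0.283 0.184]
(270, 177) [0.484 0.28  0.136]
(300, 179) [0.446 0.293 0.078]
(330, 178) [0.409 0.322 0.044]
(360, 170) [0.353 0.355 0.024]
(390, 162) [0.311 0.383 0.014]
```

View pics/td.png

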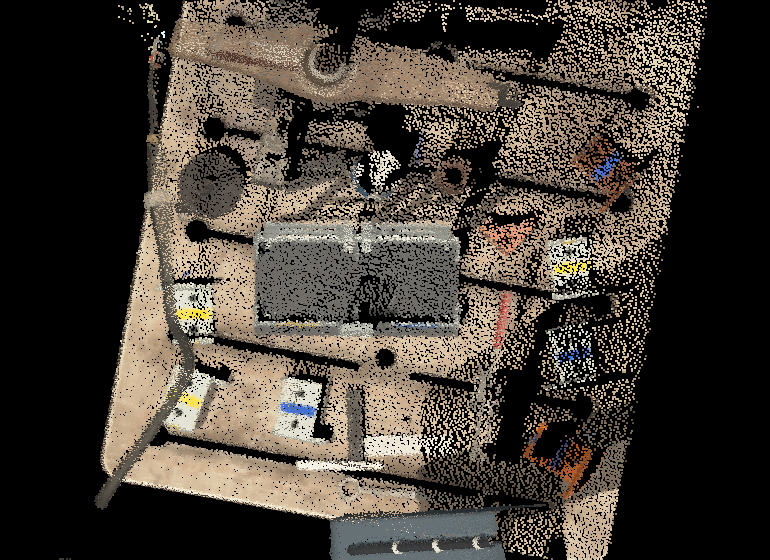

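View pics/hm.png

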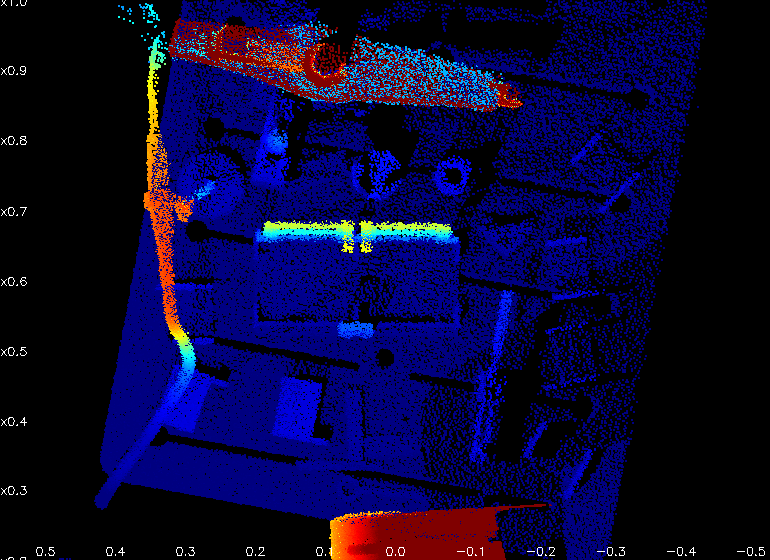

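```bash
cat >> h.py <<'E'
def go(p,yaw,tilt=None):
    """needed shift (units 25mm) and rotvec deg in tool frame; yaw = world angle of tool x axis (mod pi), tool down"""
    o=get_obs(); Rt=R.from_quat(o['tool_rot']).as_matrix()
    best=None
    for k in (0,np.pi):
        a=yaw+k; X=np.array([np.cos(a),np.sin(a),0]);Z=np.array([0,0,-1.]);Y=np.cross(Z,X)
        T=np.stack([X,Y,Z],1)
        if tilt is not None: T=R.from_rotvec(tilt).as_matrix()@T
        rv=R.from_matrix(Rt.T@T).as_rotvec()
        q6=o['q'][5]+rv[2]-0
        if best is None or np.linalg.norm(rv)<np.linalg.norm(best[1]): best=(Rt.T@(np.array(p)-o['position'])/.025,rv,a)
    print('shift',np.round(best[0],2),'rot',np.round(np.degrees(best[1]),2),'now',np.round(o['position'],4),'yaw',round(np.degrees(np.arctan2(Rt[1,0],Rt[0,0])),1),'q',np.round(o['q'],2),'t',o['time'],'g',round(o['grip_width'],4))
E
python3 - <<'E'
from h import *
go([.36,-.05,.42],np.pi/2)
go([.36,-.05,.42],0)
E
```

```text
shift [-19.66 -13.52  -9.43] rot [-0.   -0.   13.62] now [ 0.1472 -0.6074  0.1844] yaw -76.4 q [-1.51  0.53  1.43  0.    1.18 -0.18] t 1.55 g 0.0868
shift [-19.66 -13.52  -9.43] rot [  0.    -0.   -76.38] now [ 0.1472 -0.6074  0.1844] yaw -76.4 q [-1.51  0.53  1.43  0.    1.18 -0.18] t 1.55 g 0.0868
```

```bash
python3 - <<'E'
from h import *
go([.42,-.08,.42],np.pi/2)
E
```

```text
shift [-17.93 -15.57  -9.43] rot [-0.   -0.   13.62] now [ 0.1472 -0.6074  0.1844] yaw -76.4 q [-1.51  0.53  1.43  0.    1.18 -0.18] t 1.55 g 0.0868
```

Emit:
carry_out --pt "-1 0 0 -2 0 0 0" --pt "-1 0 0 -4 0 0 0" --pt "-1 0 0 -6 0 0 0" --pt "-1 0 0 -8 0 0 0" --pt "-1 0 0 -9.4 0 0 0" --pt "-1 0 0 -9.4 0 0 0"

```text
time: 2.15
position: [0.1475, -0.61, 0.4268]
tool_rot: [0.786, -0.618, 0.005, 0.005]
ft_force: [-0.7, 0.3, 0.8]
grip_width: 0.0869
```

Emit:
carry_out --pt "-1 -18 -15.6 0 0 0 13.6" --pt "-1 -18 -15.6 0 0 0 13.6" --pt "-1 -18 -15.6 0 0 0 13.6" --pt "-1 -18 -15.6 0 0 0 13.6" --pt "-1 -18 -15.6 0 0 0 13.6" --pt "-1 -18 -15.6 0 0 0 13.6" --pt "-1 -18 -15.6 0 0 0 13.6" --pt "-1 -18 -15.6 0 0 0 13.6"

```text
time: 2.95
position: [0.3308, -0.2496, 0.4185]
tool_rot: [-0.707, 0.707, 0.001, 0.0]
ft_force: [1.1, -1.2, 0.1]
grip_width: 0.0872
```

```bash
python3 - <<'E'
from h import *
go([.42,-.08,.42],np.pi/2)
E
```

```text
shift [-6.78 -3.57 -0.05] rot [ 0.02  0.06 -0.02] now [ 0.3308 -0.2496  0.4185] yaw -90.0 q [-0.92  0.01  1.53  0.    1.61  0.65] t 2.95 g 0.0872
```

Emit:
carry_out --pt "-1 -6.8 -3.6 0 0 0 0" --pt "-1 -6.8 -3.6 0 0 0 0" --pt "-1 -6.8 -3.6 0 0 0 0" --pt "-1 -6.8 -3.6 0 0 0 0" --pt "-1 -6.8 -3.6 0 0 0 0" --pt "-1 -6.8 -3.6 0 0 0 0"

```text
time: 3.55
position: [0.4202, -0.081, 0.4186]
tool_rot: [0.708, -0.706, -0.001, 0.001]
ft_force: [-0.0, -0.3, 0.0]
grip_width: 0.0868
```

```bash
python3 - <<'E'
from h import *
go([.42,-.08,.42],np.pi/2)
snap('wrist','w1');snap('side','s1');snap('scene','sc1')
E
```

```text
shift [-0.04  0.01 -0.06] rot [ 0.1  -0.    0.19] now [ 0.4202 -0.081   0.4186] yaw -89.8 q [-0.45  0.03  1.5  -0.    1.61  1.12] t 3.55 g 0.0868
```

View pics/w1.png

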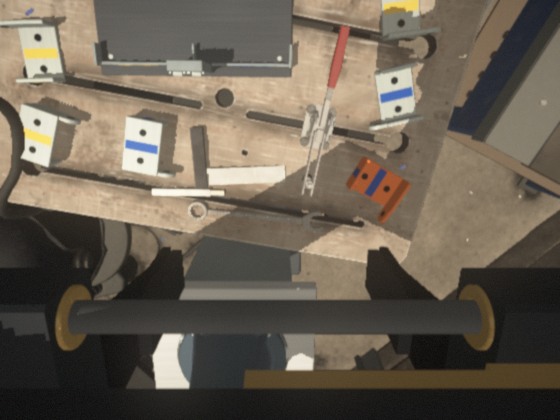

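View pics/s1.png

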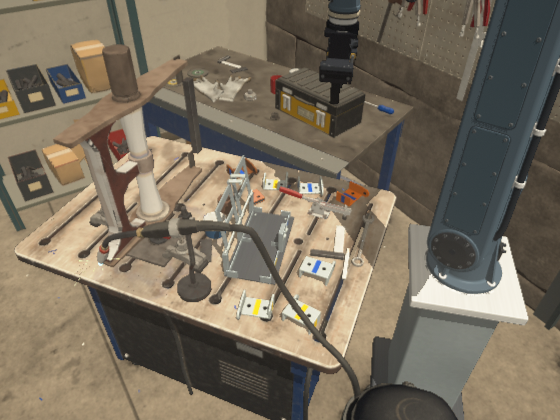

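```bash
python3 - <<'E'
from h import *
P=[];C=[]
for n in ['wrist','scene','side']:
    f={'wrist':'w1','scene':'sc1','side':'s1'}[n]
    z=load(f);w=cloud(z);m=np.isfinite(w[...,2]);
    P.append(w[m]);C.append(z['im'][m])
np.savez('pics/cl1.npz',P=np.concatenate(P),C=np.concatenate(C))
P=np.concatenate(P);C=np.concatenate(C)
s=2500
def td(x0,x1,y0,y1,f,zmax=.6,zmin=-.03,rad=2,s=s):
    m=(P[:,0]>x0)&(P[:,0]<x1)&(P[:,1]>y0)&(P[:,1]<y1)&(P[:,2]>zmin)&(P[:,2]<zmax)
    p=P[m];c=C[m];o=np.argsort(p[:,2]);p=p[o];c=c[o]
    im=np.zeros((int((x1-x0)*s)+1,int((y1-y0)*s)+1,3),np.uint8);hm=im.copy()
    col=cv2.applyColorMap((p[:,2].clip(0,.1)/.1*255).astype(np.uint8)[:,None],cv2.COLORMAP_JET)[:,0]
    for q,cc,h in zip(p,c,col):
        r=int((x1-q[0])*s);k=int((y1-q[1])*s)
        cv2.rectangle(im,(k-rad,r-rad),(k+rad,r+rad),cc[::-1].tolist(),-1);cv2.rectangle(hm,(k-rad,r-rad),(k+rad,r+rad),h.tolist(),-1)
    for g in np.arange(np.ceil(x0*50)/50,x1,.02): cv2.putText(hm,f'{g:.2f}',(0,int((x1-g)*s)+4),0,.35,(255,255,255));cv2.line(hm,(0,int((x1-g)*s)),(9999,int((x1-g)*s)),(90,90,90),1)
    for g in np.arange(np.ceil(y0*50)/50,y1,.02): cv2.putText(hm,f'{g:.2f}',(int((y1-g)*s)-10,hm.shape[0]-3),0,.35,(255,255,255));cv2.line(hm,(int((y1-g)*s),0),(int((y1-g)*s),9999),(90,90,90),1)
    cv2.imwrite('pics/'+f+'.png',np.hstack([im,hm]))
td(.34,.62,.22,.38,'tl',s=2200)
td(.44,.68,-.34,-.22,'tr',s=2400)
td(.50,.72,-.12,.22,'rack',s=1100)
E
```

```text
(no output)
```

View pics/tl.png

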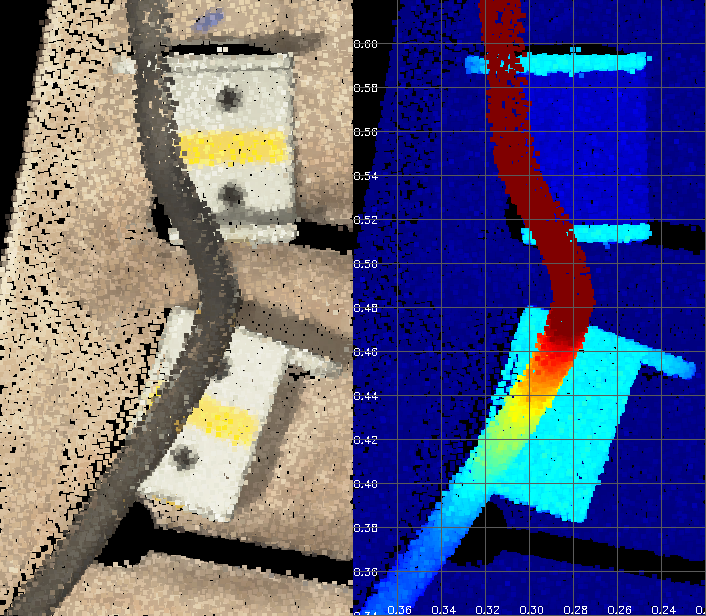

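View pics/tr.png

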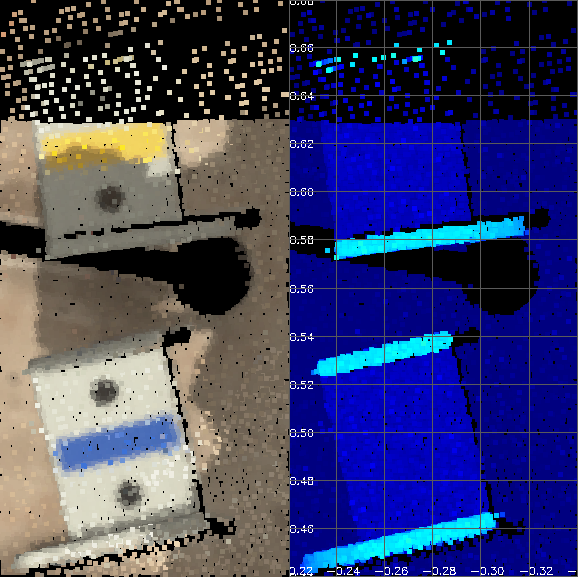

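View pics/rack.png

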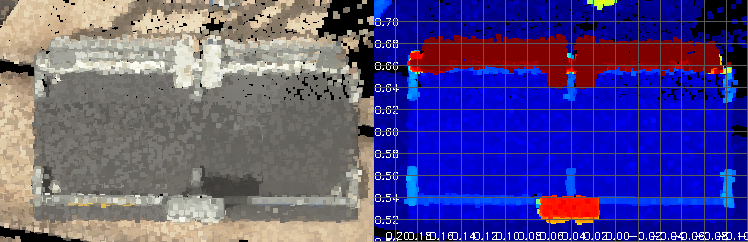

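```bash
python3 - <<'E'
from h import *
go([.38,.335,.42],np.pi/2)
d=np.load('pics/cl1.npz');P=d['P']
for x in (.37,.38,.39,.40,.41):
    m=(abs(P[:,0]-x)<.003)&(P[:,1]>.28)&(P[:,1]<.4)&(P[:,2]>.008)
    p=P[m]; print(x,p[:,1].min(),p[:,1].max(),p[:,2].max(),p[p[:,2].argmax()])
E
```

```text
shift [-16.72   1.63  -0.04] rot [ 0.05 -0.01 -0.09] now [ 0.42   -0.083   0.4189] yaw -90.1 q [-0.46  0.03  1.5  -0.    1.61  1.12] t 3.7 g 0.0869
0.37 0.33356892128969345 0.3584288347799608 0.026150994448671194 [0.37267325 0.33978902 0.02615099]
0.38 0.32655935425224364 0.3501232918806356 0.03206457676640029 [0.38277289 0.33278704 0.03206458]
0.39 0.2800588137528287 0.3417581434962381 0.03944901392189515 [0.39081211 0.28667551 0.03944901]
0.4 0.28002435681874305 0.3353384995717982 0.041801030747825596 [0.40204113 0.31784187 0.04180103]
0.41 0.2800044152374209 0.3281966545244528 0.0501548426675551 [0.40914316 0.32020448 0.05015484]
```

Emit:
carry_out --pt "1 -16.6 1.4 0 0 0 0" --pt "1 -16.6 1.4 0 0 0 0" --pt "1 -16.6 1.4 0 0 0 0" --pt "1 -16.6 1.4 0 0 0 0" --pt "1 -16.6 1.4 0 0 0 0" --pt "1 -16.6 1.4 0 0 0 0" --pt "1 -16.6 1.4 0 0 0 0" --pt "1 -16.6 1.4 0 0 0 0" --force 30

```text
time: 4.5
position: [0.3874, 0.3171, 0.4194]
tool_rot: [-0.706, 0.708, -0.0, 0.0]
ft_force: [1.5, 0.3, -0.1]
grip_width: 0.0307
```

Emit:
carry_out --pt "1 0 0.1 2 0 0 0" --pt "1 0 0.1 4 0 0 0" --pt "1 0 0.1 6 0 0 0" --pt "1 0 0.1 8 0 0 0" --pt "1 0 0.1 10 0 0 0" --pt "1 0 0.1 12 0 0 0" --pt "1 0 0.1 13.6 0 0 0" --pt "1 0 0.1 13.6 0 0 0"

```text
time: 5.3
position: [0.3812, 0.313, 0.0747]
tool_rot: [-0.706, 0.708, 0.002, -0.006]
ft_force: [-0.2, -1.0, 0.2]
grip_width: 0.0004
```

```bash
python3 - <<'E'
from h import *
go([.385,.332,.035],np.pi/2)
E
```

```text
shift [-0.77 -0.17  1.58] rot [ 0.65 -0.33 -0.17] now [0.3812 0.313  0.0747] yaw -90.2 q [ 0.46  0.53  1.85 -0.    0.77  2.03] t 5.3 g 0.0004
```

Emit:
carry_out --pt "1 -0.8 -0.2 0.8 0 0 0" --pt "1 -0.8 -0.2 1.3 0 0 0" --pt "1 -0.8 -0.2 1.5 0 0 0" --pt "1 -0.8 -0.2 1.7 0 0 0" --pt "1 -0.8 -0.2 1.8 0 0 0" --pt "1 -0.8 -0.2 1.9 0 0 0" --pt "1 -0.8 -0.2 1.9 0 0 0"

```text
time: 6.0
position: [0.3893, 0.3366, 0.0321]
tool_rot: [0.707, -0.707, 0.0, -0.0]
ft_force: [-0.2, 0.3, 0.7]
grip_width: 0.0004
```

```bash
python3 - <<'E'
from h import *
go([.385,.332,.024],np.pi/2);print(get_obs()['ft_force'])
E
```

```text
shift [0.18 0.17 0.33] rot [-0.02  0.01  0.02] now [0.3893 0.3366 0.0321] yaw -90.0 q [ 0.5   0.62  1.83 -0.    0.68  2.07] t 6.0 g 0.0004
[-0.1700067   0.2777154   0.68687896]
```

Emit:
carry_out --pt "1 0.1 0 0.1 0 0 0" --pt "1 0.1 0 0.2 0 0 0" --pt "1 0.1 0 0.3 0 0 0" --pt "1 0.1 0 0.4 0 0 0" --pt "1 0.1 0 0.5 0 0 0" --pt "1 0.1 0 0.6 0 0 0" --pt "1 0.1 0 0.6 0 0 0"

```text
time: 6.7
position: [0.389, 0.3341, 0.0164]
tool_rot: [0.707, -0.707, -0.0, 0.0]
ft_force: [0.1, -0.2, -0.4]
grip_width: 0.0002
```

```bash
python3 - <<'E'
from h import *
go([.385,.332,.024],np.pi/2);print(get_obs()['ft_force'])
snap('side','s2');snap('wrist','w2')
a=cv2.imread('pics/s2.png')[180:380,200:420]; cv2.imwrite('pics/c3.png',cv2.resize(a,None,fx=2.85,fy=2.85,interpolation=3))
E
```

```text
shift [ 0.08  0.16 -0.3 ] rot [ 0.04 -0.02  0.03] now [0.389  0.3341 0.0164] yaw -90.0 q [ 0.49  0.65  1.84 -0.    0.65  2.06] t 6.7 g 0.0002
[ 0.12777075 -0.19978075 -0.37043934]
```

View pics/c3.png

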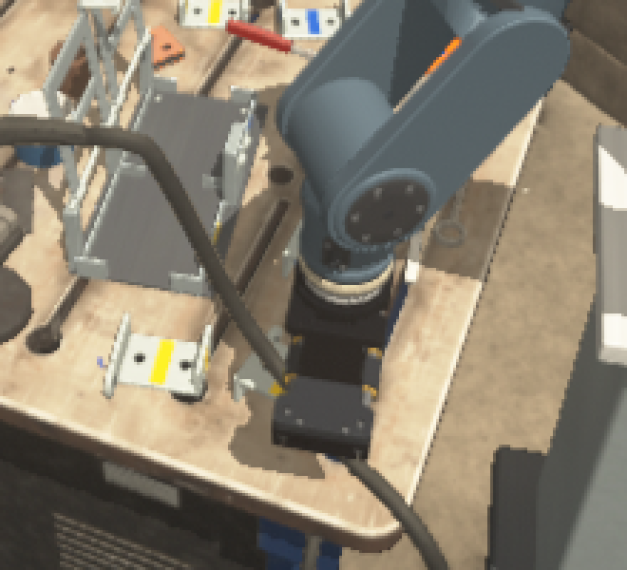

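View pics/w2.png

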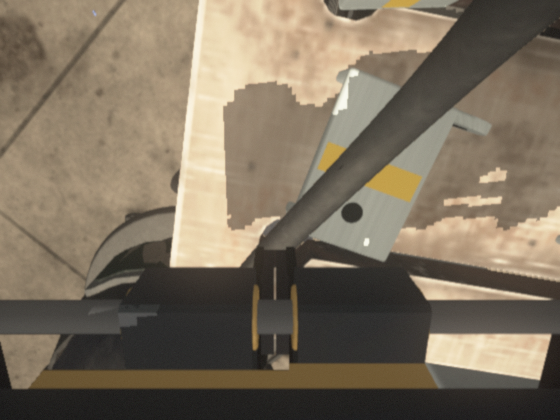

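```bash
cat > fit.py <<'E'
from h import *
def rect(P,x0,x1,y0,y1,z0,z1):
    m=(P[:,0]>x0)&(P[:,0]<x1)&(P[:,1]>y0)&(P[:,1]<y1)&(P[:,2]>z0)&(P[:,2]<z1)
    p=P[m]; 
    if len(p)<20: return None
    # drop sparse outliers
    from scipy.spatial import cKDTree
    k=cKDTree(p[:,:2]).query_ball_point(p[:,:2],.005,return_length=True); p=p[k>=max(4,np.median(k)*.25)]
    c,s,a=cv2.minAreaRect((p[:,:2]*1000).astype(np.float32))
    return np.round(c,1),np.round(s,1),round(a,1),len(p),np.round(np.median(p[:,2]),4)
E
python3 - <<'E'
from fit import *
Pw=[]
for f in ['w1','sc1','s1']:
    w=cloud(load(f)); Pw.append(w[np.isfinite(w[...,2])])
nm=['w1','sc1','s1']
for i,P in enumerate(Pw+[np.concatenate(Pw)]):
    print(nm[i] if i<3 else 'all')
    print(' L_down',rect(P,.37,.49,.22,.34,.030,.0395))
    print(' R_down',rect(P,.35,.48,.08,.2,.030,.0395))
    print(' L_up web',rect(P,.505,.602,.24,.32,.003,.012),'fl',rect(P,.49,.62,.23,.345,.025,.045))
    print(' R_up web',rect(P,.45,.54,-.32,-.22,.003,.012),'fl',rect(P,.44,.55,-.34,-.2,.025,.045))
    print(' L_upb web',rect(P,.58,.665,-.32,-.22,.003,.012),'fl',rect(P,.565,.68,-.34,-.2,.025,.045))
P=np.concatenate(Pw)
def m(x0,x1,y0,y1,z0,z1):
    k=(P[:,0]>x0)&(P[:,0]<x1)&(P[:,1]>y0)&(P[:,1]<y1)&(P[:,2]>z0)&(P[:,2]<z1);return P[k]
a=m(.5,.56,-.03,-.0,.012,.022);b=m(.5,.56,.1,.16,.012,.022)
print('front lip',np.percentile(a[:,0],[5,50,95]),np.percentile(b[:,0],[5,50,95]),np.median(a[:,2]))
a=m(.535,.57,.16,.22,.02,.03);print('left side lip',np.percentile(a,[5,50,95],axis=0))
a=m(.535,.57,-.14,-.07,.02,.03);print('right side lip',np.percentile(a,[5,50,95],axis=0))
a=m(.5,.56,0,.1,.075,.09);print('post',np.percentile(a,[2,50,98],axis=0))
a=m(.5,.7,-.14,.22,.0,.011);print('floor z',np.median(m(.56,.62,-.08,.0,-.01,.02)[:,2]),np.median(m(.56,.62,.1,.16,-.01,.02)[:,2]))
for y in (-.06,0,.1,.16):
    a=m(.6,.75,y-.02,y+.02,.08,.11);print('hinge y',y,np.percentile(a[:,0],[5,50,95]),np.median(a[:,2]))
E
```

```text
w1
 L_down (array([421.1, 283.9]), array([ 75.2, 104.3]), 67.9, 1915, np.float64(0.036))
 R_down (array([414.7, 117.7]), array([74.2, 84.5]), 79.6, 2030, np.float64(0.0358))
 L_up web (array([552.6, 275.4]), array([83.4, 57.4]), 1.2, 1927, np.float64(0.0062)) fl (array([552.6, 279. ]), array([83.8, 64.4]), 1.3, 447, np.float64(0.0355))
 R_up web (array([ 496.1, -268.4]), array([76.2, 56.3]), 13.3, 1708, np.float64(0.0056)) fl (array([ 491.8, -257.2]), array([84.3, 78.8]), 13.3, 426, np.float64(0.0348))
 L_upb web (array([ 607.3, -264.6]), array([47.6, 56.3]), 7.0, 1223, np.float64(0.0056)) fl (array([ 581.1, -278.8]), array([ 6.1, 77.4]), 7.1, 271, np.float64(0.0345))
sc1
 L_down (array([420.8, 285.8]), array([ 71.2, 108.7]), 65.8, 721, np.float64(0.0358))
 R_down (array([416.3, 125.9]), array([58.6, 86.9]), 80.8, 771, np.float64(0.0361))
 L_up web (array([551.4, 283.1]), array([83.7, 71.8]), 0.9, 344, np.float64(0.0068)) fl (array([551.9, 285.9]), array([88.2, 77.5]), 1.2, 187, np.float64(0.0322))
 R_up web (array([ 473.2, -282.3]), array([44.6, 32.6]), 3.5, 43, np.float64(0.0073)) 
[... 1539 characters left out ...]
6841752554128
left side lip [[0.53619054 0.18310733 0.02030586]
 [0.55059243 0.18477335 0.02505822]
 [0.56544877 0.18747838 0.02762251]]
right side lip [[ 0.53649498 -0.10367637  0.02320019]
 [ 0.54909999 -0.10191905  0.02551449]
 [ 0.56276105 -0.09900443  0.02740607]]
post [[0.52457744 0.01810134 0.07612091]
 [0.53131734 0.04262234 0.08365667]
 [0.53902627 0.06523042 0.08645711]]
floor z 0.005896301598987463 0.00616521992197705
hinge y -0.06 [0.65699326 0.66052679 0.66392966] 0.09766385151638413
hinge y 0 [0.65701305 0.66020307 0.663901  ] 0.09729570642265684
hinge y 0.1 [0.65898847 0.66145095 0.66449895] 0.0964990947014801
hinge y 0.16 [0.65699884 0.6610618  0.66614626] 0.09766690740791434
```

Emit:
carry_out --pt "1 0 0 -2 0 0 0" --pt "-1 0 0 -4 0 0 0" --pt "-1 0 0 -6 0 0 0" --pt "-1 1 -2 -6 0 0 0" --pt "-1 2 -4 -6 0 0 0" --pt "-1 2.2 -6 -6 0 0 0" --pt "-1 2.3 -6.4 -6 0 0 0" --pt "-1 2.3 -6.4 -6 0 0 0" --force 40

```text
time: 7.6
position: [0.5532, 0.2756, 0.1669]
tool_rot: [-0.706, 0.708, -0.001, 0.001]
ft_force: [-0.6, 0.4, 0.0]
grip_width: 0.0484
```

```bash
python3 - <<'E'
from h import *
go([.5526,.2755,.002],np.radians(91.2));print(get_obs()['ft_force'])
snap('wrist','w3')
E
```

```text
shift [0.01 0.05 6.6 ] rot [-0.19  0.03 -1.36] now [0.5532 0.2756 0.1669] yaw -90.2 q [ 0.28  0.54  1.47 -0.    1.13  1.86] t 7.6 g 0.0484
[-0.55094229  0.43865837  0.01009687]
```

View pics/w3.png

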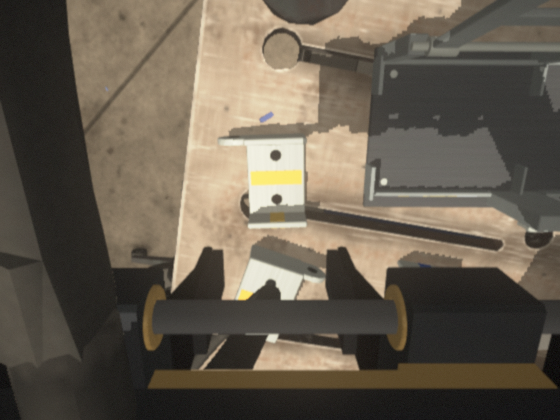

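Emit:
carry_out --pt "-1 0 0 1 0 0 -1.4" --pt "-1 0 0 2 0 0 -1.4" --pt "-1 0 0 3.5 0 0 -1.4" --pt "-1 0 0.05 5 0 0 -1.4" --pt "-1 0 0.05 6 0 0 -1.4" --pt "-1 0 0.05 6.4 0 0 -1.4" --pt "-1 0 0.05 6.55 0 0 -1.4" --pt "-1 0 0.05 6.55 0 0 -1.4"

```text
time: 8.45
position: [0.5479, 0.2773, 0.0037]
tool_rot: [0.716, -0.698, 0.0, -0.0]
ft_force: [0.1, 0.1, -0.3]
grip_width: 0.0869
```

```bash
python3 - <<'E'
from h import *
go([.5526,.2755,.002],np.radians(91.2));print(get_obs()['ft_force'])
E
```

```text
shift [ 0.08 -0.19  0.07] rot [-0.03  0.01  0.26] now [0.5479 0.2773 0.0037] yaw -88.5 q [0.29 0.75 1.59 0.   0.8  1.83] t 8.45 g 0.0869
[ 0.05633016  0.11759797 -0.30200343]
```

Emit:
carry_out --pt "-1 0.08 -0.2 0.04 0 0 0.2" --pt "-1 0.08 -0.2 0.04 0 0 0.2" --pt "0.4 0.08 -0.2 0.04 0 0 0.2" --pt "1 0.08 -0.2 0.04 0 0 0.2" --pt "1 0.08 -0.2 0.04 0 0 0.2" --pt "1 0.08 -0.2 0.04 0 0 0.2" --pt "1 0.08 -0.2 0.04 0 0 0.2" --force 40

```text
time: 9.15
position: [0.553, 0.2749, 0.0021]
tool_rot: [0.715, -0.699, -0.0, 0.0]
ft_force: [0.7, -0.3, -0.4]
grip_width: 0.0548
```

Emit:
carry_out --pt "1 0 0 0 0 0 0" --pt "1 0 0 -0.4 0 0 0" --pt "1 0 0 -1 0 0 0" --pt "1 0 0 -2 0 0 0" --pt "1 0 0 -3 0 0 0" --pt "1 0 0 -4 0 0 0" --pt "1 0 0 -4 0 0 0"

```text
time: 9.85
position: [0.5566, 0.2761, 0.1074]
tool_rot: [0.715, -0.699, 0.002, -0.004]
ft_force: [1.1, -0.0, 0.5]
grip_width: 0.003
```

```bash
python3 - <<'E'
from h import *
print(get_obs()['ft_force'])
snap('wrist','w4')
go([.593,.1115,.104],np.radians(90))
E
```

```text
[ 1.08701473 -0.01956128  0.45884176]
shift [ 6.59 -1.37  0.05] rot [-0.35  0.1   1.23] now [0.5551 0.2755 0.1053] yaw -88.8 q [0.28 0.61 1.52 0.   1.   1.83] t 9.9 g 0.0016
```

View pics/w4.png

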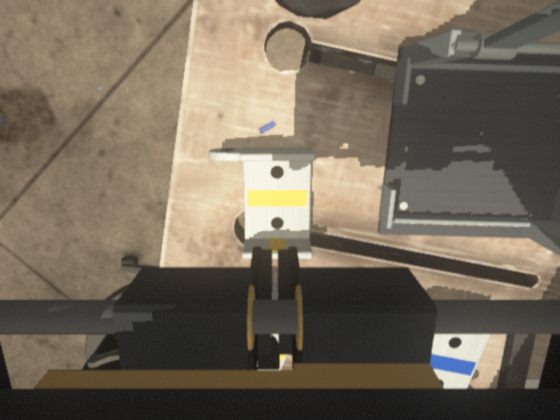

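```bash
python3 - <<'E'
from fit import *
w=cloud(load('w4'));P=w[np.isfinite(w[...,2])]
print(rect(P,.505,.602,.24,.32,.003,.012),'fl',rect(P,.49,.62,.23,.345,.025,.045))
go([.5526,.2755,.03],np.radians(91.2))
E
```

```text
(array([549.8, 275.5]), array([68.8, 56.5]), 2.1, 5284, np.float64(0.0057)) fl (array([553.4, 286.7]), array([84.1, 77.8]), 1.8, 1390, np.float64(0.0345))
shift [0.   0.12 3.01] rot [-0.35  0.09  0.03] now [0.5551 0.2755 0.1053] yaw -88.8 q [0.28 0.61 1.52 0.   1.   1.83] t 9.9 g 0.0016
```

Emit:
carry_out --pt "-1 0 0.08 0 0 0 -0.5" --pt "-1 0 0.08 0 0 0 -0.5" --pt "-1 0 0.08 1 0 0 -0.5" --pt "-1 0 0.08 2 0 0 -0.5" --pt "-1 0 0.08 3 0 0 -0.5" --pt "-1 0 0.08 4 0 0 -0.5" --pt "-1 0 0.08 4.1 0 0 -0.5" --pt "-1 0 0.08 4.1 0 0 -0.5" --force 60

```text
time: 10.7
position: [0.55, 0.2745, -0.0017]
tool_rot: [0.718, -0.696, -0.001, 0.001]
ft_force: [-0.6, -0.0, 0.7]
grip_width: 0.0577
```

```bash
python3 - <<'E'
from h import *
print(get_obs()['ft_force'])
go([.5528,.2755,.000],np.radians(91.5))
E
```

```text
[-0.55728201 -0.02568652  0.73090307]
shift [-0.04 -0.11 -0.07] rot [ 0.18 -0.05  0.23] now [ 0.55    0.2745 -0.0017] yaw -88.3 q [ 0.28  0.76  1.59 -0.    0.79  1.82] t 10.7 g 0.0577
```

```bash
python3 - <<'E'
from h import *
snap('wrist','w5');snap('side','s5');print(get_obs()['grip_width'],get_obs()['ft_force'],get_obs()['position'])
a=cv2.imread('pics/s5.png')[240:380,180:340]; cv2.imwrite('pics/c5.png',cv2.resize(a,None,fx=4,fy=4,interpolation=3))
E
```

```text
0.06560176344907923 [0.08276356 0.13750215 0.35215524] [5.51775931e-01 2.75063295e-01 2.61666785e-04]
```

View pics/w5.png

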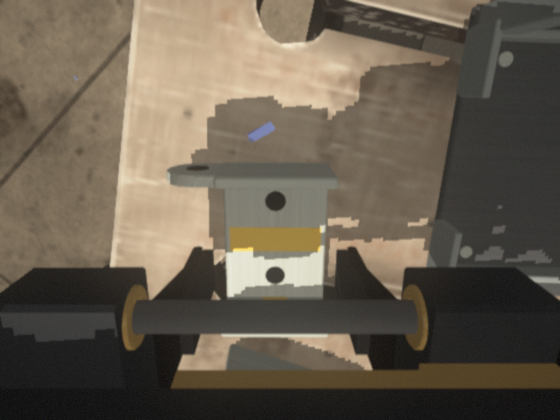

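View pics/c5.png

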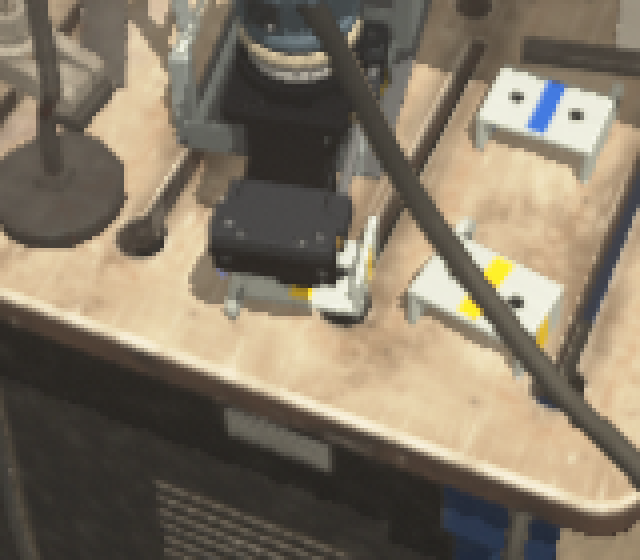

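Emit:
carry_out --pt "1 0 -0.03 0 0 0 0" --pt "1 0 -0.03 0 0 0 0" --pt "1 0 -0.03 0 0 0 0" --pt "1 0 -0.03 0 0 0 0" --pt "1 0 -0.03 0 0 0 0" --force 60

```text
time: 11.3
position: [0.5519, 0.2749, -0.0001]
tool_rot: [0.718, -0.696, 0.0, -0.0]
ft_force: [0.5, 0.5, -1.5]
grip_width: 0.0416
```

```bash
python3 - <<'E'
from h import *
o=get_obs();print(o['grip_width'],o['ft_force'],o['moment'],o['position'])
E
```

```text
0.041571561125569964 [ 0.45142732  0.45019331 -1.47759572] [ 0.00471005  0.00091086 -0.02614278] [ 5.51911474e-01  2.74912809e-01 -1.41180769e-04]
```

```bash
python3 - <<'E'
from h import *
snap('wrist','w6');snap('side','s6');snap('scene','sc6');print(get_obs()['grip_width'])
a=cv2.imread('pics/s6.png')[240:380,180:340]; b=cv2.imread('pics/sc6.png')[220:360,110:270];cv2.imwrite('pics/c6.png',cv2.resize(np.hstack([a,b]),None,fx=2.5,fy=2.5,interpolation=3))
E
```

```text
0.029115657079704097
```

View pics/w6.png

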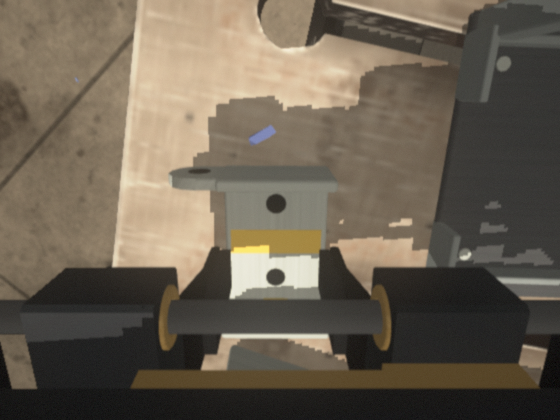

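View pics/c6.png

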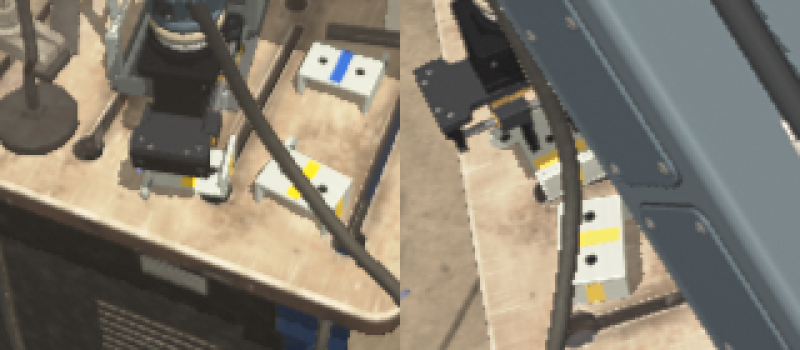

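```bash
python3 - <<'E'
from h import *
snap('wrist','w7');print(get_obs()['grip_width']);snap('wrist','w7');o=get_obs();print(o['grip_width'],o['ft_force'],o['position'])
w=cloud(load('w7'));
E
```

```text
0.02548849621786398
0.021790669113964083 [-0.11936359 -0.51044602  0.65060835] [ 5.51784166e-01  2.74849301e-01 -4.53192040e-04]
```

View pics/w7.png

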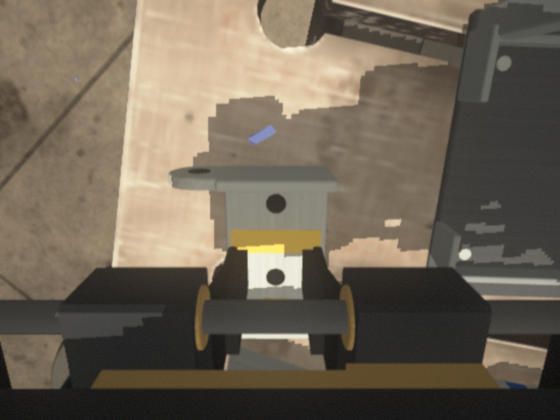

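```bash
python3 - <<'E'
from h import *
z=load('w7');w=cloud(z)
for r,c in [(252,232),(260,235),(270,240),(300,235),(252,325),(260,320),(270,312),(255,275),(270,300),(245,275),(300,275)]:
    print(r,c,z['im'][r,c],np.round(w[r,c],4))
a=cv2.imread('pics/w7.png')[220:360,200:350];cv2.imwrite('pics/c7.png',cv2.resize(a,None,fx=4,fy=4,interpolation=3))
E
```

```text
252 232 [65 58 45] [0.5635 0.2952 0.0439]
260 235 [65 56 47] [0.5622 0.2933 0.0494]
270 240 [62 55 45] [0.562  0.2903 0.0585]
300 235 [62 59 53] [0.5857 0.2861 0.1206]
252 325 [123 113  97] [ 0.545   0.2463 -0.0007]
260 320 [51 46 38] [0.5644 0.2565 0.0516]
270 312 [57 53 45] [0.5629 0.2605 0.0583]
255 275 [237 236 221] [0.5451 0.2752 0.0057]
270 300 [229 227 210] [0.5363 0.2607 0.006 ]
245 275 [251 231 111] [0.5515 0.2754 0.0065]
300 275 [79 71 58] [0.5856 0.2765 0.1199]
```

View pics/c7.png

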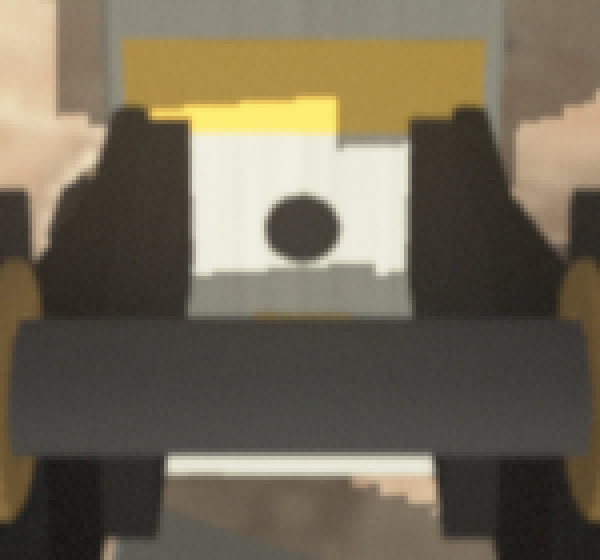

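```bash
python3 - <<'E'
from h import *
for f in ['wrist0','w1','w2','w3','w4','w5','w7']:
    z=load(f);im=z['im'];d=z['d'];K=z['K']
    # camera-frame points of gripper: depth<0.22 rows 230-280
    r,c=np.where((d>0)&(d<.21)); k=(r<262); r=r[k];c=c[k]
    dd=d[r,c]; i=np.argmax(dd); 
    p=np.array([(c[i]-K[0,2])/K[0,0]*dd[i],(r[i]-K[1,2])/K[1,1]*dd[i],dd[i]])
    w=z['R']@p+z['o']; print(f,'maxdepth',np.round(dd[i],4),(r[i],c[i]),np.round(w,4),'cam',np.round(z['o'],4),'minrow',r.min())
E
```

```text
wrist0 maxdepth 0.1777 (np.int64(258), np.int64(367)) [ 0.1635 -0.6472  0.2208] cam [ 0.2271 -0.5872  0.3834] minrow 247
w1 maxdepth 0.178 (np.int64(260), np.int64(182)) [ 0.4251 -0.0363  0.456 ] cam [ 0.5027 -0.08    0.6184] minrow 247
w2 maxdepth 0.21 (np.int64(107), np.int64(247)) [ 4.620e-01  3.505e-01 -3.000e-04] cam [0.4713 0.335  0.2165] minrow 0
w3 maxdepth 0.21 (np.int64(31), np.int64(466)) [0.6666 0.1693 0.1377] cam [0.6347 0.276  0.3671] minrow 0
w4 maxdepth 0.2099 (np.int64(42), np.int64(445)) [0.6666 0.1842 0.0806] cam [0.6367 0.278  0.3082] minrow 1
w5 maxdepth 0.21 (np.int64(254), np.int64(458)) [0.5475 0.1727 0.0055] cam [0.6327 0.2779 0.198 ] minrow 0
w7 maxdepth 0.21 (np.int64(208), np.int64(122)) [ 0.5681  0.3615 -0.0007] cam [0.6339 0.2781 0.1995] minrow 0
```

```bash
python3 - <<'E'
from h import *
for f,cs in [('w7',(226,240,246)),('w1',(170,180)),('w2',(265,290))]:
    z=load(f);w=cloud(z);T={'w7':(.5518,.2748,-.0005),'w1':(.4202,-.081,.4186),'w2':(.389,.3341,.0164)}[f]
    p=z['R'].T@(np.array(T)-z['o']);K=z['K'];print(f,'TCP proj row,col',p[1]/p[2]*K[1,1]+K[1,2],p[0]/p[2]*K[0,0]+K[0,2],p[2])
    for c in cs:
        for r in range(238,300,6): print(c,r,z['im'][r,c],np.round(w[r,c]-T,4),np.round(z['d'][r,c],4))
E
```

```text
w7 TCP proj row,col 239.69957057413092 276.1242324826099 0.21532512938717846
226 238 [127 121 107] [0.0027 0.0279 0.0062] 0.2084
226 244 [127 120 106] [-0.0009  0.0279  0.0061] 0.2095
226 250 [122 113  98] [-0.0056  0.0282  0.0039] 0.213
226 256 [93 82 69] [0.0115 0.0226 0.0486] 0.1653
226 262 [61 54 42] [0.0114 0.0219 0.0543] 0.1599
226 268 [60 52 43] [0.0113 0.0212 0.0596] 0.1549
226 274 [55 47 39] [0.0113 0.0205 0.065 ] 0.1497
226 280 [54 49 40] [0.0116 0.0199 0.0703] 0.1446
226 286 [49 43 36] [0.0114 0.0194 0.0746] 0.1406
226 292 [51 46 39] [0.0118 0.0187 0.0797] 0.1355
226 298 [47 44 36] [0.0096 0.0187 0.08  ] 0.1359
240 238 [173 141  69] [0.0034 0.02   0.0074] 0.2071
240 244 [172 141  69] [-0.0009  0.0202  0.0056] 0.2101
240 250 [118  98  60] [0.01   0.0173 0.0384] 0.1755
240 256 [68 59 48] [0.0102 0.0167 0.0453] 0.1689
240 262 [64 56 47] [0.0101 0.0162 0.0513] 0.1632
240 268 [65 59 49] [0.0104 0.0156 0.0575] 0.1572
240 274 [61 53 44] [0.0098 0.0153 0.0617] 0.1534
240 280 [60 54 46] [0.01   0.0148 0.067 ] 0.1482
240 286 [58 53 44] [0.0103 0.0143 0.0724] 0.143
240 292 [56 52 44]
[... 2328 characters left out ...]
09 0.0045 0.0726] 0.1429
265 292 [43 38 34] [0.0105 0.0044 0.0763] 0.1394
265 298 [44 41 38] [0.0108 0.0043 0.0811] 0.1348
290 238 [109 102  89] [ 0.0092 -0.007   0.0199] 0.1937
290 244 [109 102  90] [ 0.005  -0.0072  0.0181] 0.1967
290 250 [45 42 38] [ 0.0121 -0.0062  0.0416] 0.1721
290 256 [42 39 33] [ 0.0125 -0.0059  0.0491] 0.1648
290 262 [38 33 29] [ 0.0121 -0.0057  0.0542] 0.1601
290 268 [37 33 29] [ 0.0127 -0.0054  0.061 ] 0.1535
290 274 [37 35 31] [ 0.0118 -0.0053  0.0646] 0.1502
290 280 [37 32 29] [ 0.0118 -0.0051  0.0696] 0.1455
290 286 [40 36 26] [ 0.0128 -0.0048  0.076 ] 0.1391
290 292 [60 50 35] [ 0.0122 -0.0047  0.0792] 0.1361
290 298 [65 55 37] [ 0.0125 -0.0045  0.0838] 0.1317
```

Emit:
carry_out --pt "-1 0 0 0 0 0 0" --pt "-1 0 0 0 0 0 0" --pt "-1 0 0 0 0 0 0" --pt "-1 0 0 0 0 0 0" --pt "-1 0 0 0 0 0 0" --pt "-1 0 0 0 0 0 0" --pt "-1 0 0 0 0 0 0" --pt "-1 0 0 0 0 0 0"

```text
time: 12.35
position: [0.5519, 0.2749, -0.0004]
tool_rot: [0.718, -0.696, 0.0, -0.0]
ft_force: [0.2, -0.3, 0.2]
grip_width: 0.0779
```

Emit:
carry_out --pt "-1 0 0 0.2 0 0 0" --pt "-1 0 0 0.4 0 0 0" --pt "-1 0 0 0.6 0 0 0" --pt "-1 0 0 0.8 0 0 0" --pt "-1 0 0 0.8 0 0 0"

```text
time: 12.85
position: [0.5511, 0.2746, -0.0215]
tool_rot: [0.718, -0.696, -0.001, 0.001]
ft_force: [0.4, 0.5, 0.0]
grip_width: 0.0867
```

Emit:
carry_out --pt "-1 0 -0.04 0.15 0 0 0" --pt "-1 0 -0.04 0.3 0 0 0" --pt "-1 0 -0.04 0.4 0 0 0" --pt "-1 0 -0.04 0.45 0 0 0" --pt "-1 0 -0.04 0.45 0 0 0"

```text
time: 13.35
position: [0.5527, 0.2749, -0.0318]
tool_rot: [0.718, -0.696, -0.0, 0.0]
ft_force: [0.5, -0.8, -0.6]
grip_width: 0.087
```

Emit:
carry_out --pt "-1 0 0 0.06 0 0 0" --pt "-1 0 0 0.1 0 0 0" --pt "-1 0 0 0.1 0 0 0"

```text
time: 13.65
position: [0.5528, 0.2749, -0.0342]
tool_rot: [0.718, -0.696, -0.0, 0.0]
ft_force: [0.1, 0.4, -0.2]
grip_width: 0.0869
```

Emit:
carry_out --pt "-1 0 0 0.05 0 0 0" --pt "1 0 0 0.05 0 0 0" --pt "1 0 0 0.05 0 0 0" --pt "1 0 0 0.05 0 0 0" --pt "1 0 0 0.05 0 0 0" --pt "1 0 0 0.05 0 0 0" --pt "1 0 0 0.05 0 0 0" --pt "1 0 0 0.05 0 0 0" --force 50

```text
time: 14.45
position: [0.5529, 0.2748, -0.0354]
tool_rot: [0.718, -0.696, 0.0, 0.0]
ft_force: [-0.7, -0.7, -0.1]
grip_width: 0.0546
```

Emit:
carry_out --pt "1 0 0 0 0 0 0" --pt "1 0 0 0 0 0 0" --pt "1 0 0 0 0 0 0"

```text
time: 14.75
position: [0.5529, 0.2748, -0.0354]
tool_rot: [0.718, -0.696, 0.0, 0.0]
ft_force: [-0.2, -0.5, -0.1]
grip_width: 0.0546
```

Emit:
carry_out --pt "1 0 0 -0.5 0 0 0" --pt "1 0 0 -1.5 0 0 0" --pt "1 0 0 -2.5 0 0 0" --pt "1 0 0 -3.5 0 0 0" --pt "1 0 0 -4.5 0 0 0" --pt "1 0 0 -5 0 0 0" --pt "1 0 0 -5 0 0 0"

```text
time: 15.45
position: [0.554, 0.2754, 0.0916]
tool_rot: [0.718, -0.696, 0.001, -0.002]
ft_force: [0.4, 0.5, -3.8]
grip_width: 0.054
```

```bash
python3 - <<'E'
from fit import *
print(get_obs()['ft_force'])
snap('wrist','w8');w=cloud(load('w8'));P=w[np.isfinite(w[...,2])];o=get_obs();p=o['position']
print(rect(P,p[0]-.05,p[0]+.06,p[1]-.05,p[1]+.07,p[2]+.025,p[2]+.05),p)
go([.593,.1115,.104],np.radians(90))
E
```

```text
[ 0.44898131  0.52561518 -3.8203656 ]
(array([556.5, 281.1]), array([80.3, 82.1]), 1.5, 12718, np.float64(0.1327)) [0.55290276 0.27501679 0.09006967]
shift [ 6.59 -1.41 -0.56] rot [-0.05  0.02  1.73] now [0.5529 0.275  0.0901] yaw -88.3 q [0.28 0.63 1.54 0.   0.97 1.82] t 15.5 g 0.0544
```

View pics/w8.png

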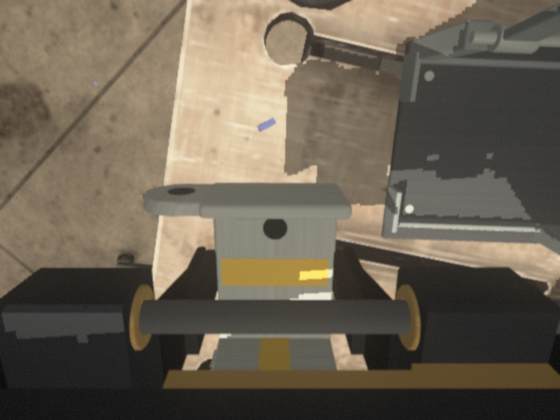

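Emit:
carry_out --pt "1 0 0 0 0 0 -8.5" --pt "1 0 0 0 0 0 -17" --pt "1 0 0 0 0 0 -25.5" --pt "1 0 0 0 0 0 -34" --pt "1 0 0 0 0 0 -42.5" --pt "1 0 0 0 0 0 -51" --pt "1 0 0 0 0 0 -59.5" --pt "1 0 0 0 0 0 -68"

```text
time: 16.3
position: [0.5512, 0.2744, 0.0873]
tool_rot: [0.985, -0.173, -0.002, 0.001]
ft_force: [-0.1, 0.1, -4.2]
grip_width: 0.0545
```

Emit:
carry_out --pt "1 0 0 0 0 0 -8.5" --pt "1 0 0 0 0 0 -17" --pt "1 0 0 0 0 0 -25.5" --pt "1 0 0 0 0 0 -34" --pt "1 0 0 0 0 0 -42.5" --pt "1 0 0 0 0 0 -51" --pt "1 0 0 0 0 0 -59.5" --pt "1 0 0 0 0 0 -68"

```text
time: 17.1
position: [0.5512, 0.2744, 0.0873]
tool_rot: [0.913, 0.407, -0.002, -0.0]
ft_force: [0.8, 0.0, -4.0]
grip_width: 0.0546
```

Emit:
carry_out --pt "1 0 0 0 0 0 -8.5" --pt "1 0 0 0 0 0 -17" --pt "1 0 0 0 0 0 -25.5" --pt "1 0 0 0 0 0 -34" --pt "1 0 0 0 0 0 -42" --pt "1 0 0 0 0 0 -42"

```text
time: 17.7
position: [0.5514, 0.2745, 0.0876]
tool_rot: [0.709, 0.705, -0.002, -0.001]
ft_force: [-0.6, 0.2, -4.8]
grip_width: 0.0545
```

```bash
python3 - <<'E'
from h import *
go([.593,.1115,.08],np.radians(90))
E
```

```text
shift [-6.51  1.7   0.3 ] rot [-0.22  0.06 -0.29] now [0.5514 0.2745 0.0876] yaw 89.7 q [ 0.28  0.64  1.54  0.    0.97 -1.29] t 17.7 g 0.0545
```

Emit:
carry_out --pt "1 -2 0.5 0 0 0 -0.3" --pt "1 -4 1 0 0 0 -0.3" --pt "1 -5.5 1.5 0 0 0 -0.3" --pt "1 -6.5 1.7 0 0 0 -0.3" --pt "1 -6.5 1.7 0 0 0 -0.3" --pt "1 -6.5 1.7 0 0 0 -0.3"

```text
time: 18.3
position: [0.5937, 0.1117, 0.0885]
tool_rot: [0.708, 0.706, -0.001, -0.001]
ft_force: [-0.1, 1.3, -5.0]
grip_width: 0.0542
```

```bash
python3 - <<'E'
from fit import *
snap('wrist','w9')
go([.593,.1115,-.0285],np.radians(90))
w=cloud(load('w9'));P=w[np.isfinite(w[...,2])];o=get_obs();p=o['position']
print(rect(P,p[0]-.08,p[0]+.08,p[1]-.08,p[1]+.08,p[2]+.05,p[2]+.075),p)
E
```

```text
shift [-0.05 -0.01  4.69] rot [-0.14 -0.04 -0.11] now [0.5935 0.1126 0.0887] yaw 89.9 q [ 0.    0.62  1.57  0.    0.95 -1.57] t 18.35 g 0.0545
(array([592.9, 106. ]), array([91.3, 80.6]), 89.8, 10047, np.float64(0.1516)) [0.5935207  0.11255926 0.0886644 ]
```

View pics/w9.png

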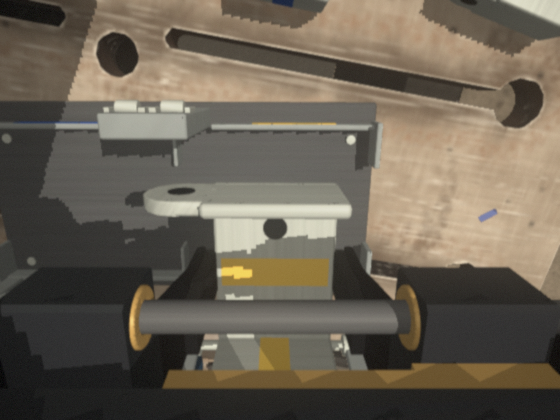

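Emit:
carry_out --pt "1 -0.05 0 1 0 0 0" --pt "1 -0.05 0 2 0 0 0" --pt "1 -0.05 0 3 0 0 0" --pt "1 -0.05 0 3.8 0 0 0" --pt "1 -0.05 0 4.3 0 0 0" --pt "1 -0.05 0 4.6 0 0 0" --pt "1 -0.05 0 4.65 0 0 0" --pt "1 -0.05 0 4.65 0 0 0"

```text
time: 19.15
position: [0.5951, 0.1113, -0.0262]
tool_rot: [0.707, 0.707, 0.0, 0.0]
ft_force: [0.1, 0.1, -4.2]
grip_width: 0.0545
```

```bash
python3 - <<'E'
from fit import *
go([.593,.1115,-.029],np.radians(90));print(get_obs()['ft_force'])
E
```

```text
shift [ 0.01 -0.08  0.11] rot [ 0.06 -0.    0.04] now [ 0.5951  0.1113 -0.0262] yaw 90.0 q [ 0.    0.79  1.62  0.    0.73 -1.57] t 19.15 g 0.0545
[ 0.05936191  0.14212697 -4.21933249]
```

Lower the last bit and release.

Emit:
carry_out --pt "1 0 -0.06 0.08 0 0 0" --pt "1 0 -0.06 0.13 0 0 0" --pt "1 0 -0.06 0.13 0 0 0"

```text
time: 19.45
position: [0.5933, 0.111, -0.0293]
tool_rot: [0.707, 0.707, 0.0, 0.0]
ft_force: [-0.9, -0.4, -2.6]
grip_width: 0.0547
```

Emit:
carry_out --pt "0.1 0 0 0 0 0 0" --pt "-0.1 0 0 0 0 0 0" --pt "-0.6 0 0 0 0 0 0" --pt "-0.8 0 0 0 0 0 0" --pt "-0.8 0 0 -0.5 0 0 0" --pt "-0.8 0 0 -2 0 0 0" --pt "-0.8 0 0 -4 0 0 0" --pt "-0.8 0 0 -5 0 0 0"

```text
time: 20.25
position: [0.5957, 0.111, 0.1]
tool_rot: [0.707, 0.707, 0.002, 0.003]
ft_force: [0.3, -0.3, -0.5]
grip_width: 0.0782
```

```bash
python3 - <<'E'
from fit import *
print(get_obs()['ft_force'])
snap('wrist','w10')
w=cloud(load('w10'));P=w[np.isfinite(w[...,2])]
print('web',rect(P,.54,.65,.05,.17,.009,.016),'fl',rect(P,.54,.65,.05,.17,.037,.046))
go([.42,.1,.15],np.radians(90))
E
```

```text
[ 0.30701083 -0.25382684 -0.54482035]
web (array([598.5, 112. ]), array([56. , 68.2]), 89.8, 5763, np.float64(0.0118)) fl (array([595.5, 103.6]), array([73.1, 85.1]), 90.0, 1617, np.float64(0.0412))
shift [-0.44 -7.09 -1.96] rot [0.75 0.   0.04] now [0.5979 0.1111 0.1033] yaw 90.0 q [ 0.    0.6   1.56 -0.    0.97 -1.57] t 20.3 g 0.0779
```

View pics/w10.png

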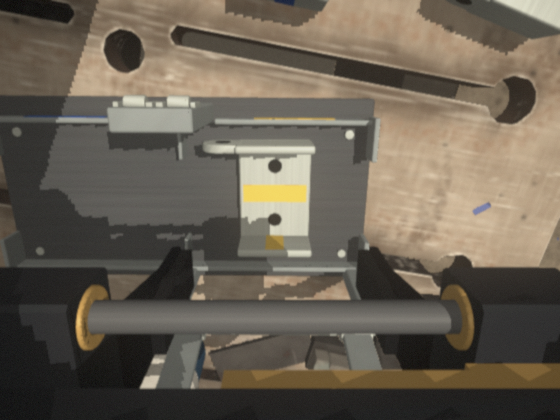

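```bash
python3 - <<'E'
from fit import *
go([.50,.26,.15],np.radians(90))
E
```

```text
shift [ 5.96 -3.89 -1.92] rot [0.75 0.   0.04] now [0.5979 0.1111 0.1033] yaw 90.0 q [ 0.    0.6   1.56 -0.    0.97 -1.57] t 20.3 g 0.0779
```

Emit:
carry_out --pt "-1 0 -1 -1.9 0 0 0" --pt "-1 2 -2.5 -1.9 0 0 0" --pt "-1 4 -3.5 -1.9 0 0 0" --pt "-1 5.5 -3.9 -1.9 0 0 0" --pt "-1 6 -3.9 -1.9 0 0 0" --pt "-1 6 -3.9 -1.9 0 0 0" --pt "-1 6 -3.9 -1.9 0 0 0"

```text
time: 21.0
position: [0.4957, 0.2609, 0.1432]
tool_rot: [0.706, 0.708, 0.0, 0.001]
ft_force: [0.2, -0.3, 0.8]
grip_width: 0.0867
```

```bash
cat >> fit.py <<'E'
from scipy.optimize import minimize
def fitrect(p,c0,a0,L=84,W=56):
    """align LxW rectangle (mm) to web-top points p (Nx2, mm) that may be partly hidden or include ear: maximise covered points, penalise outside"""
    from scipy.optimize import differential_evolution
    def cost(v):
        c,s=np.cos(v[2]),np.sin(v[2]); d=p-v[:2]; u=d@[c,s]; w=d@[-s,c]
        du=np.maximum(abs(u)-L/2,0);dw=np.maximum(abs(w)-W/2,0)
        ins=np.hypot(du,dw)
        return np.minimum(ins,4).mean()
    r=differential_evolution(cost,[(c0[0]-25,c0[0]+25),(c0[1]-25,c0[1]+25),(a0-.4,a0+.4)],seed=1,tol=1e-8,maxiter=300)
    return r.x,r.fun
def pts(P,x0,x1,y0,y1,z0,z1):
    m=(P[:,0]>x0)&(P[:,0]<x1)&(P[:,1]>y0)&(P[:,1]<y1)&(P[:,2]>z0)&(P[:,2]<z1); return P[m]
E
python3 - <<'E'
from fit import *
go([.50,.26,.15],np.radians(90))
snap('wrist','w11')
w=cloud(load('w11'));P=w[np.isfinite(w[...,2])]
p=pts(P,.33,.52,.2,.36,.032,.039)
print(len(p),rect(P,.33,.52,.2,.36,.032,.039))
x,f=fitrect(p[::3,:2]*1000,(431,285),np.radians(-20));print(x[:2],np.degrees(x[2]),f)
E
```

```text
shift [-0.04  0.17 -0.27] rot [0.06 0.02 0.1 ] now [0.4957 0.2609 0.1432] yaw 90.1 q [ 0.29  0.49  1.64 -0.    1.01 -1.29] t 21.0 g 0.0867
5662 (array([424.9, 286.2]), array([69.5, 99.5]), 67.7, 5597, np.float64(0.0357))
[431.04032361 289.74350934] -19.402101854036424 0.19580396067893646
```

View pics/w11.png

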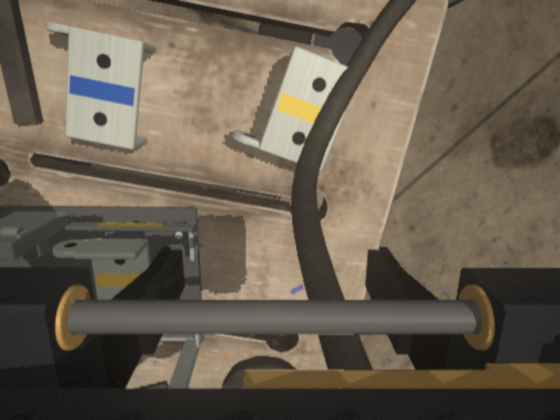

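```bash
python3 - <<'E'
from fit import *
go([.431,.2897,.06],np.radians(70.6))
E
```

```text
shift [ 1.18 -2.6   3.32] rot [ 0.04  0.02 19.42] now [0.4958 0.2602 0.143 ] yaw 90.0 q [ 0.28  0.49  1.64 -0.    1.01 -1.29] t 21.05 g 0.0872
```

Emit:
carry_out --pt "-1 0.6 -1.3 0 0 0 8" --pt "-1 1.18 -2.6 0 0 0 16" --pt "-1 1.18 -2.6 0 0 0 19.4" --pt "-1 1.18 -2.6 1 0 0 19.4" --pt "-1 1.18 -2.6 2 0 0 19.4" --pt "-1 1.18 -2.6 3 0 0 19.4" --pt "-1 1.18 -2.6 3.3 0 0 19.4" --pt "-1 1.18 -2.6 3.3 0 0 19.4"

```text
time: 21.85
position: [0.4304, 0.289, 0.0592]
tool_rot: [0.817, 0.577, -0.001, -0.0]
ft_force: [-0.3, -0.1, 0.5]
grip_width: 0.0875
```

```bash
python3 - <<'E'
from fit import *
go([.431,.2897,-.020],np.radians(70.6));print(get_obs()['ft_force'])
E
```

```text
shift [0.04 0.02 3.17] rot [-0.11  0.11 -0.09] now [0.4304 0.289  0.0592] yaw 70.5 q [ 0.38  0.58  1.81 -0.    0.76 -0.85] t 21.85 g 0.0875
[-0.29179396 -0.09853743  0.48174606]
```

Emit:
carry_out --pt "-1 0.04 0.02 0.4 0 0 0" --pt "-1 0.04 0.02 0.8 0 0 0" --pt "-1 0.04 0.02 1.2 0 0 0" --pt "-1 0.04 0.02 1.6 0 0 0" --pt "-1 0.04 0.02 1.6 0 0 0"

```text
time: 22.35
position: [0.4302, 0.2908, 0.0187]
tool_rot: [0.816, 0.578, -0.001, -0.0]
ft_force: [-0.7, -0.4, 0.3]
grip_width: 0.0871
```

Emit:
carry_out --pt "-1 0 0 0.4 0 0 0" --pt "-1 0 0 0.8 0 0 0" --pt "-1 0 0 1.2 0 0 0" --pt "-1 0 0 1.55 0 0 0" --pt "-1 0 0 1.55 0 0 0"

```text
time: 22.85
position: [0.4303, 0.2907, -0.0201]
tool_rot: [0.816, 0.578, -0.001, -0.0]
ft_force: [0.0, 0.3, 0.7]
grip_width: 0.0868
```

```bash
python3 - <<'E'
from fit import *
go([.431,.2897,-.020],np.radians(70.6));print(get_obs()['ft_force'])
E
```

```text
shift [-0.03  0.04 -0.  ] rot [-0.12  0.1   0.02] now [ 0.4303  0.2907 -0.0201] yaw 70.6 q [ 0.38  0.73  1.84  0.    0.58 -0.85] t 22.85 g 0.0868
[0.00541562 0.32930297 0.6941541 ]
```

Emit:
carry_out --pt "1 -0.03 0 0 0 0 0" --pt "1 -0.03 0 0 0 0 0" --pt "1 -0.03 0 0 0 0 0" --pt "1 -0.03 0 0 0 0 0" --pt "1 -0.03 0 0 0 0 0" --pt "1 -0.03 0 0 0 0 0" --pt "1 -0.03 0 0 0 0 0" --pt "1 -0.03 0 0 0 0 0" --force 50

```text
time: 23.65
position: [0.4308, 0.2902, -0.0183]
tool_rot: [0.816, 0.578, -0.0, 0.0]
ft_force: [-1.8, -2.9, 4.2]
grip_width: 0.0553
```

Emit:
carry_out --pt "1 0 0 -0.3 0 0 0" --pt "1 0 0 -1 0 0 0" --pt "1 0 0 -2 0 0 0" --pt "1 0 0 -3 0 0 0" --pt "1 0 0 -4 0 0 0" --pt "1 0 0 -5 0 0 0" --pt "1 0 0 -6 0 0 0" --pt "1 0 0 -6 0 0 0"

```text
time: 24.45
position: [0.4334, 0.2919, 0.1342]
tool_rot: [0.816, 0.578, 0.004, 0.001]
ft_force: [-0.4, 0.4, -2.8]
grip_width: 0.0549
```

```bash
python3 - <<'E'
from fit import *
go([.604,.1115,.13],np.radians(90));print(get_obs()['ft_force'])
E
```

```text
shift [-4.55  8.83  0.19] rot [  0.37  -0.27 -19.37] now [0.4334 0.2919 0.1342] yaw 70.6 q [ 0.38  0.46  1.75  0.    0.93 -0.85] t 24.45 g 0.0549
[-0.4364485   0.44700527 -2.79598452]
```

Emit:
carry_out --pt "1 -1 2 0 0 0 -8" --pt "1 -2 4 0 0 0 -16" --pt "1 -3 6 0 0 0 -19.4" --pt "1 -4 8 0 0 0 -19.4" --pt "1 -4.55 8.8 0 0 0 -19.4" --pt "1 -4.55 8.8 0 0 0 -19.4" --pt "1 -4.55 8.8 0 0 0 -19.4"

```text
time: 25.15
position: [0.5999, 0.1092, 0.129]
tool_rot: [0.708, 0.706, -0.001, -0.002]
ft_force: [-1.1, -0.1, -3.5]
grip_width: 0.0553
```

```bash
python3 - <<'E'
from fit import *
go([.6045,.1115,.07],np.radians(90))
snap('wrist','w12');w=cloud(load('w12'));P=w[np.isfinite(w[...,2])];p=get_obs()['position']
q=pts(P,p[0]-.08,p[0]+.08,p[1]-.07,p[1]+.06,p[2]+.045,p[2]+.065);print(np.percentile(q,[1,50,99],axis=0)-p)
x,f=fitrect(q[::4,:2]*1000,p[:2]*1000,0);print(x[:2]-p[:2]*1000,np.degrees(x[2]),f)
print('up fl',rect(P,.54,.65,.05,.17,.037,.046))
E
```

```text
shift [0.09 0.19 2.36] rot [-0.22 -0.04 -0.13] now [0.5999 0.1092 0.129 ] yaw 89.9 q [-0.    0.57  1.52  0.    1.05 -1.57] t 25.15 g 0.0553
[[-0.03888824 -0.03516145  0.04653886]
 [-0.00891764 -0.00073682  0.05360546]
 [ 0.04363705  0.03255619  0.0629413 ]]
[ 2.56219856 -0.63177177] -2.6052739045499815 0.19607828926022608
up fl (array([555.9, 103.9]), array([ 6.2, 72.2]), 0.1, 729, np.float64(0.0411))
```

View pics/w12.png

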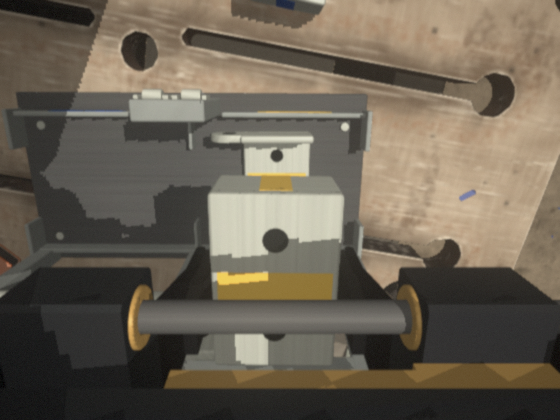

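```bash
python3 - <<'E'
from fit import *
z=load('w12');w=cloud(z)
p=np.array([.5999,.1092,.129])
for c in (230,250,275,300,320):
    for r in (176,180,184,188,192,196,200,210,220): 
        print(c,r,np.round(w[r,c]-p,4),end=' ')
    print()
for r in (230,245,255):
    row=w[r]; k=np.where((row[:,2]>.17)&(row[:,2]<.195))[0]; k=k[(k>190)&(k<360)]; print(r,k.min(),k.max(),row[k.min()]-p,row[k.max()]-p)
E
```

```text
230 176 [-0.0397 -0.0205  0.0211] 230 180 [-0.0398 -0.0195  0.0302] 230 184 [-0.0398 -0.0186  0.0379] 230 188 [-0.0396 -0.0179  0.0444] 230 192 [-0.0395 -0.0172  0.0505] 230 196 [-0.0388 -0.0168  0.0544] 230 200 [-0.0373 -0.0168  0.0548] 230 210 [-0.0329 -0.0171  0.0543] 230 220 [-0.0286 -0.0172  0.0544] 
250 176 [-0.0399 -0.0107  0.0221] 250 180 [-0.0395 -0.0103  0.0291] 250 184 [-0.0395 -0.0098  0.0369] 250 188 [-0.0393 -0.0094  0.0433] 250 192 [-0.0394 -0.009   0.0502] 250 196 [-0.0388 -0.0088  0.0542] 250 200 [-0.0372 -0.0088  0.0545] 250 210 [-0.033  -0.0089  0.0546] 250 220 [-0.0283 -0.0091  0.0534] 
275 176 [-0.0397  0.0014  0.0215] 275 180 [-0.0397  0.0014  0.03  ] 275 184 [-0.0397  0.0013  0.0377] 275 188 [-0.04    0.0013  0.0459] 275 192 [-0.0394  0.0013  0.0503] 275 196 [-0.0385  0.0013  0.0534] 275 200 [-0.0371  0.0013  0.0543] 275 210 [-0.0326  0.0013  0.0536] 275 220 [-0.0287  0.0013  0.0546] 
300 176 [-0.0393  0.0137  0.0197] 300 180 [-0.0394  0.013   0.0287] 300 184 [-0.0394  0.0125  0.0367] 300 188 [-0.0392  0.0121  0.0428] 300 192 [-0.0393  0.0116  0.0502] 300 196 [-0.0387  0.0114  0.0541] 300 200 [-0.0371  0.0114  0.0542] 300 210 [-0.0328  0.0115  0.0542] 300 220 [-0.0283  0.0116  0.0537] 
320 176 [-0.0077  0.0413 -0.1231] 320 180 [-0.0392  0.0225  0.0277] 320 184 [-0.0391  0.0216  0.0354] 320 188 [-0.0394  0.0206  0.0436] 320 192 [-0.039   0.02    0.0492] 320 196 [-0.0384  0.0196  0.0532] 320 200 [-0.0371  0.0195  0.0543] 320 210 [-0.033   0.0195  0.0549] 320 220 [-0.0284  0.0198  0.054 ] 
230 209 341 [-0.0243233  -0.02600931  0.05456006] [-0.02366757  0.02883579  0.05311261]
245 210 340 [-0.01729122 -0.0260851   0.05376563] [-0.0168611   0.02877051  0.05301838]
255 193 356 [-0.00985175 -0.0350124   0.04744849] [-0.00973511  0.03713342  0.04752881]
```

Emit:
carry_out --pt "1 0.05 0.06 1 0 0 0.3" --pt "1 0.05 0.06 2 0 0 0.3" --pt "1 0.05 0.06 3 0 0 0.3" --pt "1 0.05 0.06 3.7 0 0 0.3" --pt "1 0.05 0.06 3.7 0 0 0.3" --pt "1 0.05 0.06 3.7 0 0 0.3"

```text
time: 25.8
position: [0.6014, 0.1129, 0.0387]
tool_rot: [0.708, 0.706, -0.0, -0.0]
ft_force: [0.2, -0.2, -2.4]
grip_width: 0.0554
```

```bash
python3 - <<'E'
from fit import *
go([.6015,.1105,-.006],np.radians(90))
snap('wrist','w13')
w=cloud(load('w13'));p=get_obs()['position']
for c in (235,260,290,315):
    col=w[120:230,c]; 
    print(c,[tuple(np.round(col[i]-[p[0],p[1],0],4)) for i in range(0,100,5)])
E
```

```text
shift [-0.09  0.01  1.79] rot [-0.06 -0.01 -0.16] now [0.6014 0.1129 0.0387] yaw 89.8 q [ 0.    0.7   1.58  0.    0.86 -1.57] t 25.8 g 0.0554
235 [(np.float64(-0.0642), np.float64(-0.0213), np.float64(0.0172)), (np.float64(-0.0604), np.float64(-0.0225), np.float64(0.0063)), (np.float64(-0.0574), np.float64(-0.0226), np.float64(0.0059)), (np.float64(-0.0543), np.float64(-0.0228), np.float64(0.0051)), (np.float64(-0.0513), np.float64(-0.0229), np.float64(0.0055)), (np.float64(-0.0494), np.float64(-0.0221), np.float64(0.0142)), (np.float64(-0.0494), np.float64(-0.0202), np.float64(0.0334)), (np.float64(-0.0479), np.float64(-0.0195), np.float64(0.0409)), (np.float64(-0.0453), np.float64(-0.0195), np.float64(0.0414)), (np.float64(-0.0368), np.float64(-0.0228), np.float64(0.0113)), (np.float64(-0.034), np.float64(-0.0227), np.float64(0.0128)), (np.float64(-0.0305), np.float64(-0.023), np.float64(0.0113)), (np.float64(-0.0408), np.float64(-0.017), np.float64(0.0684)), (np.float64(-0.0409), np.float64(-0.016), np.float64(0.0783)), (np.float64(-0.0409), np.float64(-0.0151), np.float64(0.087))
[... 3421 characters left out ...]
0.0428)), (np.float64(-0.0369), np.float64(0.0262), np.float64(0.0123)), (np.float64(-0.0337), np.float64(0.0263), np.float64(0.0116)), (np.float64(-0.0306), np.float64(0.0264), np.float64(0.0119)), (np.float64(-0.0405), np.float64(0.0203), np.float64(0.0673)), (np.float64(-0.0403), np.float64(0.0194), np.float64(0.0763)), (np.float64(-0.0409), np.float64(0.0182), np.float64(0.0871)), (np.float64(-0.04), np.float64(0.0178), np.float64(0.0916)), (np.float64(-0.0381), np.float64(0.0178), np.float64(0.0924)), (np.float64(-0.0363), np.float64(0.0177), np.float64(0.0936)), (np.float64(-0.0343), np.float64(0.0177), np.float64(0.0937)), (np.float64(-0.0321), np.float64(0.0178), np.float64(0.0937))]
```

View pics/w13.png

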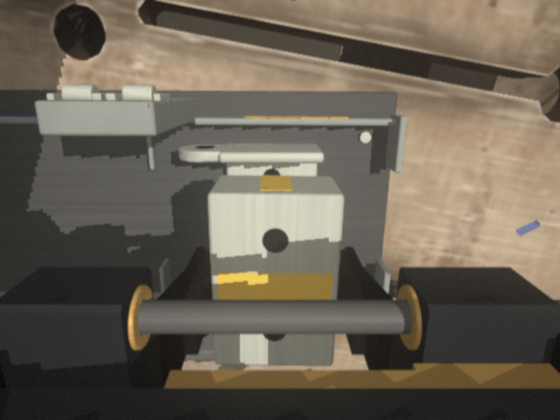

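Emit:
carry_out --pt "1 -0.08 0.03 0.2 0 0 0" --pt "1 -0.08 0.03 0.5 0 0 0" --pt "1 -0.08 0.03 0.8 0 0 0" --pt "1 -0.08 0.03 1.1 0 0 0" --pt "1 -0.08 0.03 1.35 0 0 0" --pt "1 -0.08 0.03 1.55 0 0 0" --pt "1 -0.08 0.03 1.7 0 0 0" --pt "1 -0.08 0.03 1.7 0 0 0"

```text
time: 26.65
position: [0.6027, 0.1094, -0.0044]
tool_rot: [0.709, 0.705, -0.0, -0.0]
ft_force: [0.3, 0.2, -3.2]
grip_width: 0.055
```

```bash
python3 - <<'E'
from fit import *
go([.602,.1105,-.006],np.radians(90));print(get_obs()['ft_force'])
E
```

```text
shift [ 0.04 -0.03  0.07] rot [-0.07 -0.   -0.28] now [ 0.6027  0.1094 -0.0044] yaw 89.7 q [-0.    0.77  1.59  0.    0.78 -1.57] t 26.65 g 0.055
[ 0.2888647   0.18965022 -3.23072686]
```

Down to contact, then release.

Emit:
carry_out --pt "1 0 0 0.06 0 0 0" --pt "1 0 0 0.1 0 0 0" --pt "1 0 0 0.1 0 0 0"

```text
time: 26.95
position: [0.6032, 0.1095, -0.006]
tool_rot: [0.709, 0.705, 0.0, 0.0]
ft_force: [0.1, -0.4, -3.3]
grip_width: 0.0555
```

Emit:
carry_out --pt "0.1 0 0 0 0 0 0" --pt "-0.1 0 0 0 0 0 0" --pt "-0.6 0 0 0 0 0 0" --pt "-0.8 0 0 0 0 0 0" --pt "-0.8 0 0 0 0 0 0" --pt "-0.8 0 0 -1 0 0 0" --pt "-0.8 0 0 -3 0 0 0" --pt "-0.8 0 0 -4 0 0 0"

```text
time: 27.75
position: [0.6052, 0.1095, 0.0973]
tool_rot: [0.709, 0.705, 0.002, 0.002]
ft_force: [0.5, -0.2, -1.6]
grip_width: 0.078
```

```bash
python3 - <<'E'
from fit import *
print(get_obs()['ft_force'])
snap('wrist','w14')
w=cloud(load('w14'));P=w[np.isfinite(w[...,2])]
print('top',rect(P,.54,.66,.05,.17,.045,.056),'fl',rect(P,.54,.59,.03,.17,.037,.043))
go([.42,.1,.15],np.radians(90))
E
```

```text
[ 0.47366147 -0.16270458 -1.5501747 ]
top (array([605.6, 109.6]), array([57.9, 84.4]), 89.1, 9102, np.float64(0.0477)) fl (array([558.4, 103.1]), array([73. , 10.8]), 89.8, 1068, np.float64(0.041))
shift [-0.42 -7.46 -2.05] rot [ 0.61 -0.01 -0.29] now [0.6072 0.1096 0.1009] yaw 89.7 q [-0.    0.61  1.54  0.    0.98 -1.57] t 27.8 g 0.0783
```

View pics/w14.png

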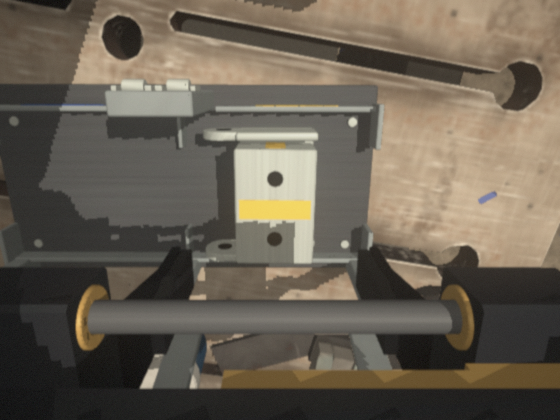

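Emit:
carry_out --pt "-1 0 -2 -1 0 0 0" --pt "-1 -1 -3 -2 0 0 0" --pt "-1 -3 -3 -2 0 0 0" --pt "-1 -5 -3 -2 0 0 0" --pt "-1 -7 -3 -2 0 0 0" --pt "-1 -9 -3 -2 0 0 0" --pt "-1 -11 -3 -2 0 0 0" --pt "-1 -13 -3 -2 0 0 0"

```text
time: 28.6
position: [0.5263, -0.2173, 0.1442]
tool_rot: [0.709, 0.705, 0.0, 0.0]
ft_force: [0.2, 0.1, -0.3]
grip_width: 0.0871
```

```bash
python3 - <<'E'
from fit import *
go([.60,-.265,.15],np.radians(97))
E
```

```text
shift [-1.89  2.96 -0.23] rot [ 0.05  0.02 -7.29] now [ 0.5263 -0.2173  0.1442] yaw 89.7 q [-0.59  0.5   1.62  0.    1.02 -2.15] t 28.6 g 0.0871
```

Emit:
carry_out --pt "-1 -1.9 1.5 0 0 0 -7.3" --pt "-1 -1.9 3 0 0 0 -7.3" --pt "-1 -1.9 3 0 0 0 -7.3" --pt "-1 -1.9 3 0 0 0 -7.3"

```text
time: 29.0
position: [0.6012, -0.263, 0.1432]
tool_rot: [0.662, 0.749, -0.0, -0.001]
ft_force: [-0.4, 0.6, -0.7]
grip_width: 0.0874
```

```bash
python3 - <<'E'
from fit import *
snap('wrist','w15')
w=cloud(load('w15'));P=w[np.isfinite(w[...,2])]
for nm,b,c in [('Lb',(.56,.69,-.36,-.2),(620,-265)),('R',(.43,.558,-.36,-.2),(494,-268))]:
    q=pts(P,*b,.003,.010); print(nm,'web',rect(P,*b,.003,.010),'fl',rect(P,*b,.026,.045))
    q=pts(P,*b,.003,.04)
    print(fitrect(q[::5,:2]*1000,c,.15),np.percentile(q[:,2],99))
go([.60,-.265,.15],np.radians(97))
E
```

```text
Lb web (array([ 632.8, -247.8]), array([92. , 84.2]), 7.3, 4182, np.float64(0.0058)) fl (array([ 620. , -274.7]), array([83.8, 77.6]), 7.1, 1388, np.float64(0.0347))
(array([ 6.18434360e+02, -2.64611735e+02,  1.50735245e-01]), np.float64(0.3086251033957266)) 0.03653375244966422
R web (array([ 494.7, -268.6]), array([72.4, 58. ]), 13.1, 6198, np.float64(0.0057)) fl (array([ 496.3, -269.4]), array([82. , 55.5]), 13.1, 874, np.float64(0.0351))
(array([ 4.96742414e+02, -2.68925067e+02,  2.11267278e-01]), np.float64(0.05078694891169314)) 0.03644149280938806
shift [-0.11 -0.02 -0.27] rot [-0.11 -0.09  0.05] now [ 0.6002 -0.2622  0.1432] yaw 97.0 q [-0.58  0.61  1.39 -0.    1.14 -2.28] t 29.05 g 0.0871
```

View pics/w15.png

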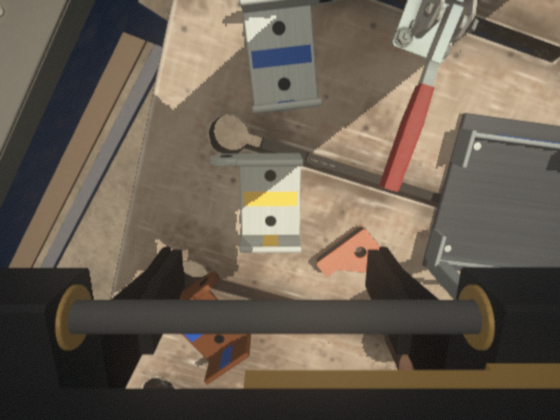

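```bash
python3 - <<'E'
from fit import *
z=load('w15');w=cloud(z);im=z['im'].astype(int)
m=(im[...,0]>110)&(im[...,1]<60)&(im[...,2]<70)
q=w[m];q=q[np.isfinite(q[:,2])];q=q[(q[:,1]<-.1)]
print(np.percentile(q,[1,50,99],axis=0))
w=cloud(load('w15'));P=w[np.isfinite(w[...,2])]
q=pts(P,.55,.68,-.36,-.12,.05,.08);print(len(q),np.percentile(q,[1,50,99],axis=0) if len(q) else '')
go([.6185,-.2643,-.02],np.radians(97.1))
E
```

```text
[[ 0.50597893 -0.1798837   0.05236547]
 [ 0.53598958 -0.17312247  0.05954852]
 [ 0.57935283 -0.16580698  0.06360762]]
963 [[ 0.55030796 -0.1800782   0.05085583]
 [ 0.56639779 -0.17367607  0.06290302]
 [ 0.58337046 -0.1639059   0.06594291]]
shift [-0.18  0.73  6.53] rot [-0.11 -0.09 -0.05] now [ 0.6002 -0.2622  0.1432] yaw 97.0 q [-0.58  0.61  1.39 -0.    1.14 -2.28] t 29.05 g 0.0871
```

```bash
python3 - <<'E'
from fit import *
z=load('w15');w=cloud(z);p=np.array([.6002,-.2622,.1432])
from scipy.spatial.transform import Rotation as R
a=np.radians(97);T=np.array([[np.cos(a),np.sin(a),0],[np.sin(a),-np.cos(a),0],[0,0,-1]]) # rows x,y,z tool? 
for r,c in [(270,10),(270,60),(270,80),(285,60),(300,10),(270,500),(270,470),(290,540),(330,10),(370,60),(370,300),(268,180),(262,180),(310,300)]:
    d=w[r,c]-p; print(r,c,np.round(T@d,4),z['im'][r,c])
E
```

```text
270 10 [-0.0672 -0.0351 -0.1138] [31 31 30]
270 60 [-0.0539 -0.0357 -0.1148] [45 43 40]
270 80 [-0.0492 -0.0354 -0.1142] [43 40 37]
285 60 [-0.0502 -0.0353 -0.1217] [41 38 36]
300 10 [-0.0575 -0.0353 -0.1283] [27 25 26]
270 500 [ 0.0565 -0.0356 -0.1145] [33 34 34]
270 470 [ 0.0493 -0.0353 -0.1139] [42 42 39]
290 540 [ 0.0595 -0.0359 -0.1249] [30 30 31]
330 10 [-0.0567 -0.0298 -0.1311] [25 28 29]
370 60 [-0.0484 -0.0187 -0.1302] [24 24 23]
370 300 [ 0.0052 -0.0219 -0.1339] [142 118  86]
268 180 [-0.0439  0.0002 -0.042 ] [32 29 25]
262 180 [-0.0438 -0.0025 -0.0414] [36 30 26]
310 300 [ 0.0056 -0.0301 -0.1239] [79 75 68]
```

Emit:
carry_out --pt "-1 -0.18 0.73 1 0 0 0" --pt "-1 -0.18 0.73 2.5 0 0 0" --pt "-1 -0.18 0.73 4 0 0 0" --pt "-1 -0.18 0.73 5.5 0 0 0" --pt "-1 -0.18 0.73 6.5 0 0 0" --pt "-1 -0.18 0.73 6.5 0 0 0"

```text
time: 29.65
position: [0.6153, -0.262, -0.0225]
tool_rot: [0.662, 0.749, -0.001, -0.005]
ft_force: [-0.3, 0.0, -0.6]
grip_width: 0.087
```

```bash
python3 - <<'E'
from fit import *
go([.6185,-.2643,-.0355],np.radians(97.1));print(get_obs()['ft_force'])
E
```

```text
shift [-0.11  0.12  0.52] rot [-0.47 -0.38 -0.04] now [ 0.6153 -0.262  -0.0225] yaw 97.1 q [-0.57  0.85  1.43 -0.    0.87 -2.26] t 29.65 g 0.087
[-0.3271091   0.01998899 -0.5774266 ]
```

Emit:
carry_out --pt "-1 -0.06 0.06 0.2 0 0 0" --pt "-1 -0.06 0.06 0.35 0 0 0" --pt "-1 -0.06 0.06 0.45 0 0 0" --pt "-1 -0.06 0.06 0.5 0 0 0" --pt "-1 -0.06 0.06 0.5 0 0 0"

```text
time: 30.15
position: [0.6219, -0.2668, -0.0305]
tool_rot: [0.662, 0.749, 0.0, 0.0]
ft_force: [-0.3, -0.3, -1.2]
grip_width: 0.087
```

```bash
python3 - <<'E'
from fit import *
go([.6185,-.2643,-.0355],np.radians(97.1));print(get_obs()['ft_force'])
E
```

```text
shift [ 0.11 -0.12  0.2 ] rot [ 0.04  0.03 -0.07] now [ 0.6219 -0.2668 -0.0305] yaw 97.0 q [-0.57  0.86  1.42 -0.    0.85 -2.26] t 30.15 g 0.087
[-0.33815113 -0.25718612 -1.18762187]
```

Emit:
carry_out --pt "-1 0.1 -0.11 0 0 0 0" --pt "-1 0.1 -0.11 0.1 0 0 0" --pt "-1 0.1 -0.11 0.15 0 0 0" --pt "-1 0.1 -0.11 0.18 0 0 0" --pt "-1 0.1 -0.11 0.18 0 0 0"

```text
time: 30.65
position: [0.6186, -0.2644, -0.0359]
tool_rot: [0.662, 0.749, -0.0, -0.0]
ft_force: [-0.8, -0.3, 0.2]
grip_width: 0.0868
```

```bash
python3 - <<'E'
from fit import *
go([.6185,-.2643,-.0355],np.radians(97.1));print(get_obs()['ft_force'])
E
```

```text
shift [ 0.01 -0.   -0.02] rot [-0.01 -0.01 -0.08] now [ 0.6186 -0.2644 -0.0359] yaw 97.0 q [-0.57  0.87  1.44  0.    0.84 -2.26] t 30.65 g 0.0868
[-0.81339261 -0.2954334   0.24098867]
```

Emit:
carry_out --pt "1 0 0 0 0 0 0" --pt "1 0 0 0 0 0 0" --pt "1 0 0 0 0 0 0" --pt "1 0 0 0 0 0 0" --pt "1 0 0 0 0 0 0" --pt "1 0 0 0 0 0 0" --pt "1 0 0 0 0 0 0" --pt "1 0 0 0 0 0 0" --force 50

```text
time: 31.45
position: [0.6187, -0.2645, -0.0356]
tool_rot: [0.662, 0.749, 0.0, 0.0]
ft_force: [-0.1, -0.3, 0.4]
grip_width: 0.0542
```

Emit:
carry_out --pt "1 0 0 -0.4 0 0 0" --pt "1 0 0 -1.2 0 0 0" --pt "1 0 0 -2.2 0 0 0" --pt "1 0 0 -3.2 0 0 0" --pt "1 0 0 -4.2 0 0 0" --pt "1 0 0 -5.2 0 0 0" --pt "1 0 0 -6.2 0 0 0" --pt "1 0 0 -6.4 0 0 0"

```text
time: 32.25
position: [0.6203, -0.2654, 0.1279]
tool_rot: [0.662, 0.749, 0.001, 0.003]
ft_force: [-0.4, -0.9, -3.1]
grip_width: 0.0545
```

```bash
python3 - <<'E'
from fit import *
go([.55,-.2,.13],np.radians(90));print(get_obs()['ft_force'])
E
```

```text
shift [ 2.94 -2.47 -0.11] rot [0.28 0.2  7.03] now [ 0.6203 -0.2654  0.1279] yaw 97.0 q [-0.57  0.65  1.36  0.    1.13 -2.26] t 32.25 g 0.0545
[-0.36849515 -0.86178497 -3.06692442]
```

Emit:
carry_out --pt "1 0.6 -1.8 -0.2 0 0 5" --pt "1 1.8 -2.4 -0.2 0 0 7" --pt "1 3.6 -2.4 -0.2 0 0 7" --pt "1 5.5 -2.2 -0.2 0 0 7" --pt "1 7.4 -2 -0.2 0 0 7" --pt "1 9.3 -1.7 -0.2 0 0 7" --pt "1 11.2 -1.5 -0.2 0 0 7" --pt "1 13 -1.3 -0.2 0 0 7"

```text
time: 33.05
position: [0.5452, 0.0562, 0.1284]
tool_rot: [0.707, 0.707, -0.001, -0.001]
ft_force: [1.1, 0.2, -3.4]
grip_width: 0.0545
```

```bash
python3 - <<'E'
from fit import *
go([.600,.1105,.11],np.radians(90));print(get_obs()['ft_force'])
E
```

```text
shift [2.17 2.19 0.73] rot [-0.12 -0.02  0.02] now [0.5452 0.0562 0.1284] yaw 90.0 q [-0.1   0.5   1.68  0.    0.96 -1.67] t 33.05 g 0.0545
[ 1.11391721  0.20119463 -3.43244727]
```

Emit:
carry_out --pt "1 1.5 0.8 0 0 0 0" --pt "1 2.1 2.1 0 0 0 0" --pt "1 2.1 2.1 0.5 0 0 0" --pt "1 2.1 2.1 0.7 0 0 0" --pt "1 2.1 2.1 0.7 0 0 0"

```text
time: 33.55
position: [0.5959, 0.106, 0.1095]
tool_rot: [0.707, 0.707, -0.002, -0.002]
ft_force: [-0.5, -0.2, -3.6]
grip_width: 0.0545
```

```bash
python3 - <<'E'
from fit import *
snap('wrist','w16')
go([.600,.1105,.0135],np.radians(90));print(get_obs()['ft_force'])
w=cloud(load('w16'));p=get_obs()['position']
for c in (230,260,290,320):
    print([tuple(np.round(w[r,c]-p,4).tolist()) for r in range(150,240,8)])
E
```

```text
shift [0.19 0.15 3.87] rot [-0.27  0.01 -0.03] now [0.5967 0.1058 0.1103] yaw 90.0 q [-0.01  0.59  1.55 -0.    1.01 -1.58] t 33.6 g 0.0546
[ 0.35898463 -0.19176406 -2.97911262]
[(-0.0391, -0.0311, -0.0736), (-0.0279, -0.035, -0.1051), (-0.0214, -0.0351, -0.1044), (-0.0148, -0.0353, -0.1041), (-0.0423, -0.018, 0.0415), (-0.0422, -0.0165, 0.0547), (-0.0425, -0.0151, 0.0676), (-0.0405, -0.0147, 0.071), (-0.037, -0.015, 0.0697), (-0.0236, -0.0188, 0.0402), (-0.0198, -0.0189, 0.0404), (-0.0162, -0.0189, 0.0411)]
[(-0.0397, -0.0091, -0.0697), (-0.0331, -0.0093, -0.0742), (-0.0295, -0.0089, -0.062), (-0.0237, -0.009, -0.0623), (-0.0424, -0.0051, 0.0416), (-0.0425, -0.0045, 0.0559), (-0.0425, -0.0041, 0.0675), (-0.0402, -0.004, 0.0702), (-0.0368, -0.0041, 0.0691), (-0.0241, -0.0052, 0.0416), (-0.0196, -0.0054, 0.0396), (-0.0162, -0.0053, 0.041)]
[(-0.0398, 0.0124, -0.069), (-0.0328, 0.0127, -0.0763), (-0.0293, 0.0123, -0.0633), (-0.0237, 0.0123, -0.0623), (-0.0423, 0.0079, 0.0414), (-0.0423, 0.0073, 0.0551), (-0.0424, 0.0068, 0.0674), (-0.0405, 0.0067, 0.0711), (-0.0375, 0.0067, 0.0711), (-0.0234, 0.0082, 0.0396), (-0.0197, 0.0082, 0.0401), (-0.0164, 0.0082, 0.0414)]
[(-0.0398, 0.0338, -0.0691), (-0.0282, 0.0383, -0.1035), (-0.0214, 0.0386, -0.1047), (-0.0147, 0.0389, -0.1049), (-0.0423, 0.0208, 0.0413), (-0.0427, 0.019, 0.0566), (-0.0424, 0.0178, 0.0672), (-0.0403, 0.0175, 0.0703), (-0.0372, 0.0176, 0.0703), (-0.0237, 0.0216, 0.0404), (-0.0201, 0.0217, 0.0411), (-0.016, 0.0219, 0.0405)]
```

View pics/w16.png

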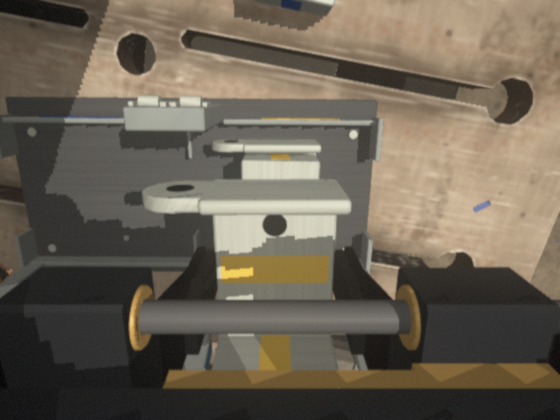

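Emit:
carry_out --pt "1 0.17 0.2 1 0 0 0" --pt "1 0.17 0.2 2 0 0 0" --pt "1 0.17 0.2 3 0 0 0" --pt "1 0.17 0.2 3.4 0 0 0" --pt "1 0.17 0.2 3.6 0 0 0" --pt "1 0.17 0.2 3.7 0 0 0" --pt "1 0.17 0.2 3.7 0 0 0"

```text
time: 34.3
position: [0.6048, 0.1106, 0.0201]
tool_rot: [0.707, 0.707, 0.001, 0.001]
ft_force: [-0.1, 0.0, -3.5]
grip_width: 0.0545
```

```bash
python3 - <<'E'
from fit import *
go([.602,.1105,.013],np.radians(90));print(get_obs()['ft_force'])
E
```

```text
shift [-0.01 -0.11  0.29] rot [0.08 0.   0.01] now [0.6048 0.1106 0.0201] yaw 90.0 q [-0.    0.73  1.58 -0.    0.83 -1.57] t 34.3 g 0.0545
[-0.07450437  0.03053506 -3.48655309]
```

Emit:
carry_out --pt "1 0 -0.08 0.1 0 0 0" --pt "1 0 -0.08 0.2 0 0 0" --pt "1 0 -0.08 0.25 0 0 0" --pt "1 0 -0.08 0.28 0 0 0" --pt "1 0 -0.08 0.28 0 0 0"

```text
time: 34.8
position: [0.6021, 0.111, 0.0124]
tool_rot: [0.707, 0.707, 0.0, 0.0]
ft_force: [-0.5, 0.4, -2.2]
grip_width: 0.0548
```

```bash
python3 - <<'E'
from fit import *
go([.602,.1105,.013],np.radians(90));print(get_obs()['ft_force'])
E
```

```text
shift [-0.02 -0.01 -0.02] rot [ 0.01 -0.    0.03] now [0.6021 0.111  0.0124] yaw 90.0 q [-0.    0.74  1.59  0.    0.81 -1.57] t 34.8 g 0.0548
[-0.47652338  0.36668854 -2.17391289]
```

Emit:
carry_out --pt "0.1 0 0 0 0 0 0" --pt "-0.1 0 0 0 0 0 0" --pt "-0.6 0 0 0 0 0 0" --pt "-0.8 0 0 0 0 0 0" --pt "-0.8 0 0 0 0 0 0" --pt "-0.8 0 0 -1 0 0 0" --pt "-0.8 0 -0.5 -3 0 0 0" --pt "-0.8 0 -1 -5 0 0 0"

```text
time: 35.6
position: [0.5772, 0.1107, 0.135]
tool_rot: [0.707, 0.707, -0.001, -0.001]
ft_force: [1.1, 0.3, -1.2]
grip_width: 0.0782
```

```bash
python3 - <<'E'
from fit import *
print(get_obs()['ft_force'])
snap('wrist','w17')
w=cloud(load('w17'));P=w[np.isfinite(w[...,2])]
print('web',rect(P,.54,.66,.05,.17,.051,.058),'fl',rect(P,.54,.66,.03,.17,.075,.09))
go([.5,-.2,.15],np.radians(100))
E
```

```text
[ 1.13798845  0.34684844 -1.17582349]
web (array([600. , 112.1]), array([79.7, 56. ]), 0.2, 5344, np.float64(0.0538)) fl (array([601.9, 101.1]), array([84.1, 77. ]), 0.5, 1995, np.float64(0.0827))
shift [-12.45  -3.22  -0.28] rot [ 0.62  0.06 -9.94] now [0.5802 0.1112 0.1438] yaw 90.1 q [ 0.    0.53  1.57 -0.    1.03 -1.57] t 35.65 g 0.0777
```

View pics/w17.png

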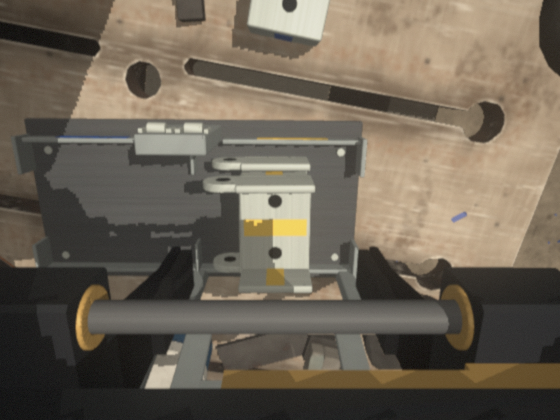

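```bash
python3 - <<'E'
from fit import *
P=np.load('pics/cl1.npz')['P']
w=cloud(load('w15'));P=np.concatenate([P,w[np.isfinite(w[...,2])]])
for x in np.arange(.42,.56,.01):
    q=pts(P,x,x+.01,-.22,-.10,.012,.2)
    print(round(x,2),len(q),np.percentile(q,[2,98],axis=0)[:,1:].round(3).tolist() if len(q)>5 else '')
go([.4955,-.2686,.13],np.radians(103.1))
E
```

```text
0.42 106 [[-0.165, 0.013], [-0.127, 0.044]]
0.43 186 [[-0.165, 0.018], [-0.129, 0.044]]
0.44 522 [[-0.164, 0.013], [-0.131, 0.05]]
0.45 1085 [[-0.171, 0.015], [-0.134, 0.051]]
0.46 958 [[-0.171, 0.013], [-0.134, 0.05]]
0.47 329 [[-0.16, 0.016], [-0.14, 0.051]]
0.48 296 [[-0.161, 0.039], [-0.152, 0.051]]
0.49 257 [[-0.163, 0.042], [-0.154, 0.051]]
0.5 314 [[-0.167, 0.043], [-0.156, 0.056]]
0.51 371 [[-0.169, 0.044], [-0.157, 0.058]]
0.52 420 [[-0.172, 0.045], [-0.158, 0.06]]
0.53 552 [[-0.174, 0.014], [-0.101, 0.062]]
0.54 589 [[-0.175, 0.014], [-0.101, 0.063]]
0.55 584 [[-0.177, 0.014], [-0.101, 0.064]]
0.56 478 [[-0.178, 0.015], [-0.102, 0.065]]
shift [-15.19  -3.41   0.51] rot [  0.61   0.07 -13.04] now [0.5802 0.1112 0.1438] yaw 90.1 q [ 0.    0.53  1.57 -0.    1.03 -1.57] t 35.65 g 0.0777
```

Emit:
carry_out --pt "-1 -1.5 -1.2 0 0 0 -3" --pt "-1 -3.5 -2 0 0 0 -6" --pt "-1 -5.5 -2.5 0 0 0 -9" --pt "-1 -7.5 -3 0 0 0 -11" --pt "-1 -9.5 -3.4 0 0 0 -13" --pt "-1 -11.5 -3.4 0 0 0 -13" --pt "-1 -13.5 -3.4 0 0 0 -13" --pt "-1 -15.2 -3.4 0 0 0 -13"

```text
time: 36.45
position: [0.4928, -0.2713, 0.1348]
tool_rot: [0.623, 0.783, 0.0, 0.001]
ft_force: [0.6, -0.8, -0.6]
grip_width: 0.0869
```

```bash
python3 - <<'E'
from fit import *
go([.4955,-.2686,.0],np.radians(103.1))
E
```

```text
shift [0.08 0.12 5.39] rot [ 0.05  0.05 -0.1 ] now [ 0.4928 -0.2713  0.1348] yaw 103.0 q [-0.7   0.51  1.64  0.    0.99 -2.5 ] t 36.45 g 0.0869
```

Emit:
carry_out --pt "-1 0.08 0.12 0.5 0 0 0" --pt "-1 0.08 0.12 1.5 0 0 0" --pt "-1 0.08 0.12 3 0 0 0" --pt "-1 0.08 0.12 4.5 0 0 0" --pt "-1 0.08 0.12 5.4 0 0 0" --pt "-1 0.08 0.12 5.8 0 0 0" --pt "-1 0.08 0.12 5.8 0 0 0"

```text
time: 37.15
position: [0.4948, -0.2652, -0.0118]
tool_rot: [0.622, 0.783, 0.0, -0.001]
ft_force: [-0.2, 0.7, -0.1]
grip_width: 0.0874
```

```bash
python3 - <<'E'
from fit import *
go([.4955,-.2686,-.0355],np.radians(103.1));print(get_obs()['ft_force'])
E
```

```text
shift [-0.14 -0.    0.95] rot [-0.09 -0.13 -0.05] now [ 0.4948 -0.2652 -0.0118] yaw 103.0 q [-0.69  0.74  1.73  0.    0.68 -2.49] t 37.15 g 0.0874
[-0.21045543  0.66320904 -0.12735443]
```

Emit:
carry_out --pt "-1 -0.14 0 0.3 0 0 0" --pt "-1 -0.14 0 0.6 0 0 0" --pt "-1 -0.14 0 0.8 0 0 0" --pt "-1 -0.14 0 0.9 0 0 0" --pt "-1 -0.14 0 0.9 0 0 0"

```text
time: 37.65
position: [0.4961, -0.2696, -0.0333]
tool_rot: [0.622, 0.783, 0.0, -0.0]
ft_force: [-0.8, -0.2, -0.7]
grip_width: 0.0872
```

```bash
python3 - <<'E'
from fit import *
go([.4955,-.2686,-.0355],np.radians(103.1));print(get_obs()['ft_force'])
E
```

```text
shift [ 0.04 -0.01  0.09] rot [-0.01 -0.02 -0.08] now [ 0.4961 -0.2696 -0.0333] yaw 103.0 q [-0.7   0.78  1.73  0.    0.64 -2.49] t 37.65 g 0.0872
[-0.75825275 -0.24686119 -0.65925877]
```

Emit:
carry_out --pt "-1 0.04 0 0.05 0 0 0" --pt "-1 0.04 0 0.09 0 0 0" --pt "1 0.04 0 0.09 0 0 0" --pt "1 0.04 0 0.09 0 0 0" --pt "1 0.04 0 0.09 0 0 0" --pt "1 0.04 0 0.09 0 0 0" --pt "1 0.04 0 0.09 0 0 0" --pt "1 0.04 0 0.09 0 0 0" --force 50

```text
time: 38.45
position: [0.4962, -0.269, -0.0353]
tool_rot: [0.622, 0.783, -0.0, 0.0]
ft_force: [0.0, -1.2, -0.2]
grip_width: 0.0543
```

Emit:
carry_out --pt "1 0 0 0 0 0 0" --pt "1 0 0 0 0 0 0" --pt "1 0 0 -0.5 0 0 0" --pt "1 0 0 -1.5 0 0 0" --pt "1 0 0 -2.5 0 0 0" --pt "1 0 0 -3.5 0 0 0" --pt "1 0 0 -4.5 0 0 0" --pt "1 0 0 -5.4 0 0 0"

```text
time: 39.25
position: [0.4953, -0.2679, 0.1009]
tool_rot: [0.622, 0.783, 0.0, -0.001]
ft_force: [0.5, 0.0, -4.0]
grip_width: 0.0543
```

```bash
python3 - <<'E'
from fit import *
go([.593,-.0285,.1],np.radians(90));print(get_obs()['ft_force'])
E
```

```text
shift [8.45 5.97 0.04] rot [-0.05 -0.06 13.03] now [ 0.4953 -0.2679  0.1009] yaw 103.0 q [-0.69  0.56  1.67  0.    0.92 -2.49] t 39.25 g 0.0543
[ 0.48735252  0.04045617 -3.95584497]
```

Emit:
carry_out --pt "1 1.7 1.2 -0.4 0 0 4" --pt "1 3.4 2.4 -0.6 0 0 8" --pt "1 5 3.6 -0.6 0 0 11" --pt "1 6.7 4.8 -0.6 0 0 13" --pt "1 8.2 6 -0.6 0 0 13" --pt "1 8.2 6 -0.6 0 0 13" --pt "1 8.2 6 -0.6 0 0 13"

```text
time: 39.95
position: [0.5952, -0.0331, 0.1145]
tool_rot: [0.706, 0.709, -0.001, -0.001]
ft_force: [-0.8, -1.1, -3.6]
grip_width: 0.0544
```

```bash
python3 - <<'E'
from fit import *
snap('wrist','w18')
go([.593,-.034,-.028],np.radians(90));print(get_obs()['ft_force'])
w=cloud(load('w18'));p=get_obs()['position']
for c in (230,260,290,320):
    print([tuple(np.round(w[r,c]-p,4).tolist()) for r in range(182,240,8)])
E
```

```text
shift [ 0.03 -0.06  5.7 ] rot [-0.12  0.01  0.14] now [ 0.5948 -0.0346  0.1144] yaw 90.1 q [-0.25  0.58  1.57 -0.    1.   -1.82] t 40.0 g 0.0542
[ 0.83079897 -0.89647675 -4.0847297 ]
[(-0.043, -0.016, 0.0493), (-0.0432, -0.0145, 0.0633), (-0.0422, -0.0137, 0.0707), (-0.039, -0.0138, 0.0701), (-0.0263, -0.0174, 0.0411), (-0.0223, -0.0176, 0.0404), (-0.0188, -0.0176, 0.0413), (-0.0151, -0.0177, 0.0418)]
[(-0.043, -0.0037, 0.0492), (-0.0432, -0.0032, 0.0628), (-0.0424, -0.0029, 0.0709), (-0.0395, -0.0029, 0.0713), (-0.0264, -0.0041, 0.041), (-0.0228, -0.0041, 0.0416), (-0.0192, -0.0041, 0.0423), (-0.0148, -0.0041, 0.041)]
[(-0.0433, 0.0086, 0.0502), (-0.0432, 0.0081, 0.0627), (-0.0423, 0.0078, 0.0705), (-0.0395, 0.0078, 0.0713), (-0.0265, 0.0093, 0.0413), (-0.0225, 0.0094, 0.0407), (-0.0191, 0.0094, 0.0418), (-0.0152, 0.0095, 0.0416)]
[(-0.0435, 0.0209, 0.0506), (-0.0438, 0.0192, 0.0647), (-0.0423, 0.0186, 0.0705), (-0.0398, 0.0185, 0.0719), (-0.0268, 0.0226, 0.0419), (-0.0228, 0.0228, 0.0413), (-0.0189, 0.023, 0.0411), (-0.0149, 0.0232, 0.0408)]
```

View pics/w18.png

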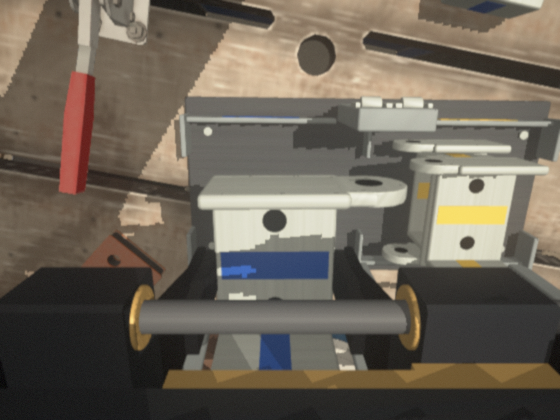

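Emit:
carry_out --pt "1 0 -0.04 1 0 0 0" --pt "1 0 -0.04 2 0 0 0" --pt "1 0 -0.04 3.2 0 0 0" --pt "1 0 -0.04 4.4 0 0 0" --pt "1 0 -0.04 5.2 0 0 0" --pt "1 0 -0.04 5.5 0 0 0" --pt "1 0 -0.04 5.5 0 0 0"

```text
time: 40.7
position: [0.5936, -0.0365, -0.0238]
tool_rot: [0.708, 0.707, -0.001, -0.001]
ft_force: [-0.1, -0.4, -3.3]
grip_width: 0.0542
```

```bash
python3 - <<'E'
from fit import *
go([.594,-.034,-.029],np.radians(90));print(get_obs()['ft_force'])
E
```

```text
shift [0.1  0.02 0.21] rot [-0.16 -0.03 -0.1 ] now [ 0.5936 -0.0365 -0.0238] yaw 89.9 q [-0.25  0.78  1.64 -0.    0.72 -1.82] t 40.7 g 0.0542
[-0.08158555 -0.39798217 -3.27889507]
```

Emit:
carry_out --pt "1 0.1 0.02 0.1 0 0 0" --pt "1 0.1 0.02 0.18 0 0 0" --pt "1 0.1 0.02 0.22 0 0 0" --pt "1 0.1 0.02 0.22 0 0 0"

```text
time: 41.1
position: [0.5958, -0.0327, -0.0278]
tool_rot: [0.707, 0.707, 0.0, 0.0]
ft_force: [-0.3, 0.7, -3.5]
grip_width: 0.0544
```

Emit:
carry_out --pt "0.1 0 0 0 0 0 0" --pt "-0.1 0 0 0 0 0 0" --pt "-0.6 0 0 0 0 0 0" --pt "-0.7 0 0 0 0 0 0" --pt "-0.7 0 0 -0.2 0 0 0" --pt "-0.7 0 0 -1.5 0 0 0" --pt "-0.7 0 -0.3 -3.5 0 0 0" --pt "-0.7 0 -1 -5 0 0 0"

```text
time: 41.9
position: [0.5728, -0.0333, 0.0995]
tool_rot: [0.707, 0.707, 0.001, 0.002]
ft_force: [0.9, 0.0, -0.2]
grip_width: 0.0736
```

```bash
python3 - <<'E'
from fit import *
print(get_obs()['ft_force'])
snap('wrist','w19')
w=cloud(load('w19'));P=w[np.isfinite(w[...,2])]
print('web',rect(P,.54,.66,-.09,.02,.009,.016),'fl',rect(P,.545,.65,-.09,.03,.037,.046))
go([.5,.115,.15],np.radians(80))
E
```

```text
[ 0.8810143   0.0438623  -0.21989656]
web (array([611.5, -34.4]), array([108.4,  93.1]), 89.9, 5774, np.float64(0.0118)) fl (array([593.9, -22.5]), array([84.5, 73.5]), 0.6, 1559, np.float64(0.0411))
shift [ 5.93 -2.84 -1.85] rot [ 0.47  0.1  10.07] now [ 0.5715 -0.0332  0.1047] yaw 90.1 q [-0.25  0.56  1.65 -0.    0.93 -1.82] t 41.95 g 0.0735
```

View pics/w19.png

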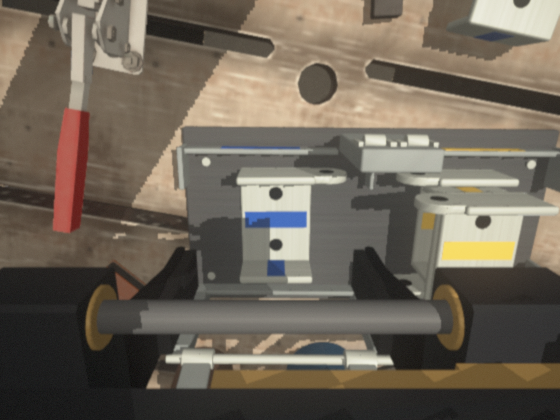

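Emit:
carry_out --pt "-1 1 -1 -1.8 0 0 3" --pt "-1 2.5 -2 -1.8 0 0 6" --pt "-1 4.5 -2.8 -1.8 0 0 10" --pt "-1 5.9 -2.8 -1.8 0 0 10" --pt "-1 5.9 -2.8 -1.8 0 0 10" --pt "-1 5.9 -2.8 -1.8 0 0 10"

```text
time: 42.55
position: [0.5006, 0.1154, 0.1422]
tool_rot: [0.765, 0.644, 0.0, 0.001]
ft_force: [1.0, -0.8, 0.6]
grip_width: 0.0868
```

```bash
python3 - <<'E'
from fit import *
snap('wrist','w20')
w=cloud(load('w20'));P=w[np.isfinite(w[...,2])]
b=(.33,.50,.04,.2)
q=pts(P,*b,.032,.04);print(rect(P,*b,.032,.04))
x,f=fitrect(q[::5,:2]*1000,(415,122),np.radians(-10.4));print(x[:2],np.degrees(x[2]),f)
go([x[0]/1000,x[1]/1000,.06],np.radians(90)+x[2])
E
```

```text
(array([415.8, 120.1]), array([69.1, 84.3]), 78.9, 8205, np.float64(0.0357))
[416.98271596 126.4113687 ] -10.586713966327352 0.04404522092768893
shift [-0.11 -3.39  3.28] rot [0.07 0.02 0.66] now [0.5008 0.1145 0.142 ] yaw 80.1 q [ 0.01  0.44  1.75 -0.    0.95 -1.39] t 42.6 g 0.087
```

View pics/w20.png

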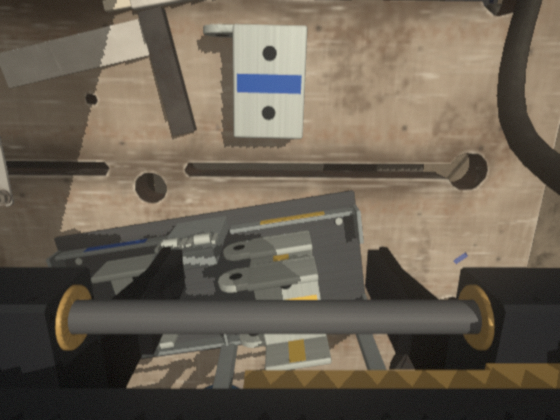

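Emit:
carry_out --pt "-0.8 -0.1 -1.7 0 0 0 0.7" --pt "-0.8 -0.1 -3.4 0 0 0 0.7" --pt "-0.8 -0.1 -3.4 1 0 0 0.7" --pt "-0.8 -0.1 -3.4 2.5 0 0 0.7" --pt "-0.8 -0.1 -3.4 4 0 0 0.7" --pt "-0.8 -0.1 -3.4 5 0 0 0.7" --pt "-0.8 -0.1 -3.4 5.5 0 0 0.7" --pt "-0.8 -0.1 -3.4 5.5 0 0 0.7"

```text
time: 43.4
position: [0.4159, 0.1256, 0.0025]
tool_rot: [0.771, 0.637, -0.001, -0.001]
ft_force: [0.3, -0.7, 1.5]
grip_width: 0.0783
```

```bash
python3 - <<'E'
from fit import *
go([.417,.1264,-.019],np.radians(79.4));print(get_obs()['ft_force'])
E
```

```text
shift [0.04 0.04 0.86] rot [-0.2   0.05 -0.22] now [0.4159 0.1256 0.0025] yaw 79.2 q [ 0.04  0.63  2.04 -0.    0.47 -1.35] t 43.4 g 0.0783
[ 0.29618401 -0.67581356  1.53408591]
```

Emit:
carry_out --pt "-0.8 0.04 0.04 0.4 0 0 0" --pt "-0.8 0.04 0.04 0.7 0 0 0" --pt "-0.8 0.04 0.04 0.85 0 0 0" --pt "-0.8 0.04 0.04 0.85 0 0 0"

```text
time: 43.8
position: [0.4174, 0.1277, -0.0173]
tool_rot: [0.77, 0.638, -0.0, -0.0]
ft_force: [-0.1, 0.6, 0.2]
grip_width: 0.0785
```

Emit:
carry_out --pt "1 0 0 0 0 0 0" --pt "1 0 0 0 0 0 0" --pt "1 0 0 0 0 0 0" --pt "1 0 0 0 0 0 0" --pt "1 0 0 0 0 0 0" --pt "1 0 0 0 0 0 0" --pt "1 0 0 0 0 0 0" --pt "1 0 0 0 0 0 0" --force 50

```text
time: 44.6
position: [0.4175, 0.1278, -0.0169]
tool_rot: [0.77, 0.638, 0.0, 0.0]
ft_force: [0.1, -2.0, 4.6]
grip_width: 0.0551
```

Emit:
carry_out --pt "1 0 0 -0.4 0 0 0" --pt "1 0 0 -1 0 0 0" --pt "1 0 0 -2 0 0 0" --pt "1 0 0 -3 0 0 0" --pt "1 0 0 -4 0 0 0" --pt "1 0 0 -5 0 0 0" --pt "1 0 0 -6 0 0 0" --pt "1 0 0 -6 0 0 0"

```text
time: 45.4
position: [0.4193, 0.1282, 0.1354]
tool_rot: [0.77, 0.638, 0.003, 0.002]
ft_force: [1.3, 0.1, -3.0]
grip_width: 0.0549
```

```bash
python3 - <<'E'
from fit import *
go([.600,-.033,.13],np.radians(90));print(get_obs()['ft_force'])
E
```

```text
shift [-5.    8.29  0.26] rot [  0.37  -0.07 -10.67] now [0.4193 0.1282 0.1354] yaw 79.3 q [ 0.04  0.36  1.94  0.    0.84 -1.34] t 45.4 g 0.0549
[ 1.28268475  0.08316018 -3.04450052]
```

Emit:
carry_out --pt "1 -1 1.7 0 0 0 -4" --pt "1 -2 3.3 0 0 0 -8" --pt "1 -3 5 0 0 0 -10.7" --pt "1 -4 6.6 0 0 0 -10.7" --pt "1 -5 8.2 0 0 0 -10.7" --pt "1 -5 8.2 1.5 0 0 -10.7" --pt "1 -5 8.2 3 0 0 -10.7" --pt "1 -5 8.2 3 0 0 -10.7"

```text
time: 46.2
position: [0.5895, -0.032, 0.0516]
tool_rot: [0.707, 0.707, -0.004, -0.007]
ft_force: [-2.3, 1.1, -3.0]
grip_width: 0.0553
```

```bash
python3 - <<'E'
from fit import *
snap('wrist','w21')
go([.603,-.033,-.006],np.radians(90));print(get_obs()['ft_force'])
w=cloud(load('w21'));p=get_obs()['position']
for c in (235,260,290,315):
    print([tuple(np.round(w[r,c]-[p[0],p[1],0],4).tolist()) for r in range(140,220,5)])
E
```

```text
shift [-0.05  0.49  2.39] rot [-0.6  -0.16 -0.  ] now [ 0.5913 -0.032   0.0539] yaw 90.0 q [-0.24  0.66  1.61  0.    0.88 -1.81] t 46.25 g 0.0552
[-0.16779099 -0.2513865  -2.46671552]
[(-0.0524, -0.0232, 0.0177), (-0.0476, -0.0246, 0.0046), (-0.0445, -0.0246, 0.0059), (-0.0412, -0.0247, 0.0054), (-0.0391, -0.0241, 0.0128), (-0.0391, -0.0223, 0.0313), (-0.0439, -0.0183, 0.0714), (-0.0439, -0.0172, 0.0835), (-0.0435, -0.0163, 0.0924), (-0.0435, -0.0154, 0.1019), (-0.042, -0.0152, 0.1041), (-0.0401, -0.0152, 0.1049), (-0.0379, -0.0153, 0.1048), (-0.0359, -0.0153, 0.1052), (-0.0335, -0.0155, 0.1042), (-0.0314, -0.0155, 0.1045)]
[(-0.0524, -0.0077, 0.018), (-0.0478, -0.0081, 0.0062), (-0.0444, -0.0082, 0.0049), (-0.0411, -0.0083, 0.005), (-0.0392, -0.008, 0.0135), (-0.0391, -0.0074, 0.0312), (-0.044, -0.0061, 0.0719), (-0.0437, -0.0057, 0.0825), (-0.0438, -0.0054, 0.0936), (-0.0436, -0.0051, 0.1024), (-0.0419, -0.0051, 0.1039), (-0.0399, -0.0051, 0.1045), (-0.0377, -0.0051, 0.104), (-0.0358, -0.0051, 0.1048), (-0.0331, -0.0052, 0.1031), (-0.031, -0.0052, 0.1032)]
[(-0.0524, 0.0108, 0.0182), (-0.0477, 0.0115, 0.0056), (-0.0444, 0.0115, 0.0051), (-0.0411, 0.0116, 0.0053), (-0.0393, 0.0112, 0.0146), (-0.0393, 0.0104, 0.0321), (-0.0438, 0.0086, 0.0713), (-0.0437, 0.0081, 0.0825), (-0.0436, 0.0076, 0.0928), (-0.0434, 0.0072, 0.1014), (-0.0421, 0.0071, 0.1046), (-0.04, 0.0071, 0.1048), (-0.0379, 0.0072, 0.1046), (-0.0358, 0.0072, 0.1048), (-0.0334, 0.0072, 0.1041), (nan, nan, nan)]
[(-0.0524, 0.0264, 0.0179), (-0.0478, 0.0278, 0.0061), (-0.0446, 0.0278, 0.0064), (-0.041, 0.0282, 0.0044), (-0.0395, 0.027, 0.0154), (-0.0394, 0.0251, 0.0327), (-0.0439, 0.0208, 0.0716), (-0.0438, 0.0195, 0.0833), (-0.0436, 0.0185, 0.0928), (-0.0434, 0.0175, 0.1017), (-0.0418, 0.0174, 0.1037), (-0.0402, 0.0172, 0.1054), (-0.0376, 0.0175, 0.1036), (-0.0357, 0.0175, 0.1045), (-0.0336, 0.0175, 0.1047), (-0.0313, 0.0176, 0.1042)]
```

View pics/w21.png

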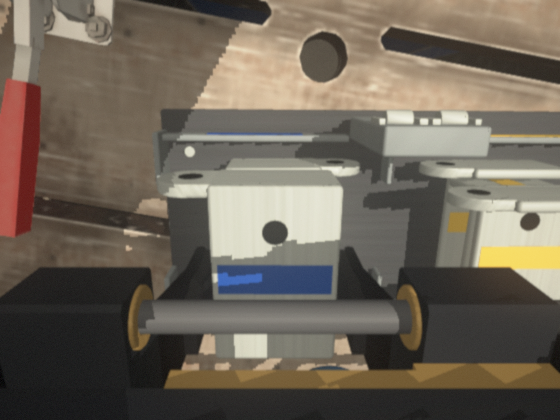

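Emit:
carry_out --pt "1 -0.05 0.3 0 0 0 0" --pt "1 -0.05 0.54 0 0 0 0" --pt "1 -0.05 0.54 0.3 0 0 0" --pt "1 -0.05 0.54 0.6 0 0 0" --pt "1 -0.05 0.54 0.6 0 0 0"

```text
time: 46.75
position: [0.6079, -0.0338, 0.0419]
tool_rot: [0.707, 0.707, -0.001, -0.001]
ft_force: [-1.4, 0.5, -3.2]
grip_width: 0.055
```

```bash
python3 - <<'E'
from fit import *
snap('wrist','w22')
go([.605,-.033,-.0026],np.radians(90));print(get_obs()['ft_force'])
w=cloud(load('w22'));p=get_obs()['position']
for c in (235,315):
    print([tuple(np.round(w[r,c]-[p[0],p[1],0],4).tolist()) for r in range(140,210,5)])
E
```

```text
shift [ 0.03 -0.12  1.8 ] rot [-0.11 -0.03  0.04] now [ 0.6082 -0.0339  0.0423] yaw 90.0 q [-0.24  0.69  1.58 -0.    0.87 -1.81] t 46.8 g 0.0551
[-0.28748125 -0.86845372 -2.61478535]
[(-0.0548, -0.0196, 0.0435), (-0.0518, -0.02, 0.0407), (-0.0448, -0.023, 0.0124), (-0.0416, -0.0232, 0.0116), (-0.0385, -0.0232, 0.0118), (-0.0353, -0.0234, 0.011), (-0.0425, -0.0182, 0.0616), (-0.0422, -0.0172, 0.0715), (-0.0427, -0.016, 0.0836), (-0.0426, -0.0152, 0.092), (-0.041, -0.015, 0.094), (-0.039, -0.0151, 0.0943), (-0.037, -0.0151, 0.095), (-0.0348, -0.0152, 0.0946)]
[(-0.0547, 0.0225, 0.0422), (-0.052, 0.0226, 0.0417), (-0.0447, 0.0261, 0.011), (-0.0417, 0.0261, 0.0115), (-0.0386, 0.0262, 0.0118), (-0.0352, 0.0265, 0.0105), (-0.0425, 0.0209, 0.0613), (-0.0425, 0.0197, 0.0726), (-0.0426, 0.0186, 0.083), (-0.0425, 0.0177, 0.0916), (-0.0412, 0.0174, 0.0946), (-0.0391, 0.0175, 0.0947), (-0.0369, 0.0176, 0.0943), (-0.0348, 0.0177, 0.0945)]
```

Emit:
carry_out --pt "1 0.03 -0.16 0 0 0 0" --pt "1 0.03 -0.16 0.2 0 0 0" --pt "1 0.03 -0.16 0.3 0 0 0" --pt "1 0.03 -0.16 0.3 0 0 0" --pt "1 0.03 -0.16 0.3 0 0 0"

```text
time: 47.3
position: [0.6053, -0.0335, 0.0353]
tool_rot: [0.707, 0.707, 0.0, -0.0]
ft_force: [-0.2, 0.5, -3.1]
grip_width: 0.0549
```

```bash
python3 - <<'E'
from fit import *
snap('wrist','w23')
go([.605,-.033,-.0026],np.radians(90));print(get_obs()['ft_force'])
w=cloud(load('w23'));p=get_obs()['position']
for c in (235,315):
    print([tuple(np.round(w[r,c]-[p[0],p[1],0],4).tolist()) for r in range(125,200,4)])
E
```

```text
shift [ 0.02 -0.01  1.52] rot [0.01 0.   0.02] now [ 0.6054 -0.0336  0.0354] yaw 90.0 q [-0.24  0.7   1.6   0.    0.85 -1.81] t 47.35 g 0.0551
[ 0.18588942  0.44662532 -2.81570975]
[(-0.0596, -0.0227, 0.0051), (-0.0572, -0.0228, 0.0049), (-0.0549, -0.0227, 0.0062), (-0.0533, -0.0222, 0.0119), (-0.0532, -0.0205, 0.0292), (-0.0527, -0.0193, 0.0415), (-0.0507, -0.0193, 0.0418), (-0.0487, -0.0194, 0.042), (-0.0413, -0.0226, 0.0115), (-0.039, -0.0226, 0.0118), (-0.0366, -0.0227, 0.0121), (-0.0342, -0.0227, 0.0124), (-0.0424, -0.0176, 0.0615), (-0.0423, -0.0168, 0.0694), (-0.0425, -0.016, 0.0779), (-0.0423, -0.0153, 0.0844), (-0.0414, -0.0151, 0.0874), (-0.0397, -0.0151, 0.0874), (-0.0382, -0.0151, 0.088)]
[(-0.0597, 0.0253, 0.0057), (-0.0573, 0.0255, 0.005), (-0.055, 0.0254, 0.0061), (-0.0535, 0.0247, 0.0135), (-0.0534, 0.0229, 0.0308), (-0.0527, 0.0219, 0.0406), (-0.0507, 0.0219, 0.0415), (-0.0487, 0.022, 0.0415), (-0.0413, 0.0254, 0.0109), (-0.0389, 0.0255, 0.0111), (-0.0367, 0.0254, 0.0124), (-0.0341, 0.0256, 0.0116), (-0.0423, 0.0202, 0.0607), (-0.0424, 0.0192, 0.0698), (-0.0422, 0.0185, 0.0765), (-0.0425, 0.0176, 0.085), (-0.0414, 0.0174, 0.0872), (-0.0399, 0.0174, 0.0877), (-0.0385, 0.0174, 0.0888)]
```

Emit:
carry_out --pt "1 0.02 -0.05 0.1 0 0 0" --pt "1 0.02 -0.05 0.4 0 0 0" --pt "1 0.02 -0.05 0.7 0 0 0" --pt "1 0.02 -0.05 1 0 0 0" --pt "1 0.02 -0.05 1.25 0 0 0" --pt "1 0.02 -0.05 1.4 0 0 0" --pt "1 0.02 -0.05 1.48 0 0 0" --pt "1 0.02 -0.05 1.48 0 0 0"

```text
time: 48.15
position: [0.6038, -0.033, -0.002]
tool_rot: [0.707, 0.707, -0.0, -0.0]
ft_force: [0.2, 0.6, -2.8]
grip_width: 0.0551
```

```bash
python3 - <<'E'
from fit import *
go([.604,-.033,-.0045],np.radians(90));print(get_obs()['ft_force'])
E
```

```text
shift [-0.    0.01  0.1 ] rot [-0.03 -0.01  0.03] now [ 0.6038 -0.033  -0.002 ] yaw 90.0 q [-0.24  0.76  1.61  0.    0.77 -1.81] t 48.15 g 0.0551
[ 0.18960048  0.63097151 -2.79556784]
```

Emit:
carry_out --pt "1 0 0 0.06 0 0 0" --pt "1 0 0 0.1 0 0 0" --pt "1 0 0 0.1 0 0 0"

```text
time: 48.45
position: [0.604, -0.033, -0.004]
tool_rot: [0.707, 0.707, 0.0, 0.0]
ft_force: [-0.8, 0.3, -3.7]
grip_width: 0.0551
```

Emit:
carry_out --pt "0.1 0 0 0 0 0 0" --pt "-0.1 0 0 0 0 0 0" --pt "-0.6 0 0 0 0 0 0" --pt "-0.7 0 0 0 0 0 0" --pt "-0.7 0 0 0 0 0 0" --pt "-0.7 0 0 -1 0 0 0" --pt "-0.7 0 -0.5 -3 0 0 0" --pt "-0.7 0 -1 -5 0 0 0"

```text
time: 49.25
position: [0.5789, -0.0329, 0.1185]
tool_rot: [0.707, 0.707, -0.001, -0.001]
ft_force: [0.5, -0.8, -0.8]
grip_width: 0.0734
```

```bash
python3 - <<'E'
from fit import *
print(get_obs()['ft_force'])
snap('wrist','w24')
w=cloud(load('w24'));P=w[np.isfinite(w[...,2])]
print('top',rect(P,.545,.655,-.09,.02,.044,.056))
print('Lstack',rect(P,.54,.66,.05,.17,.051,.058),'fl',rect(P,.54,.66,.03,.17,.075,.09))
go([.5,.0,.15],np.radians(90))
E
```

```text
[ 0.48030732 -0.77860933 -0.78247005]
top (array([603.4, -38.5]), array([69.6, 84. ]), 89.9, 7446, np.float64(0.0477))
Lstack (array([601.3, 111.6]), array([82.9, 56.3]), 0.5, 5456, np.float64(0.0539)) fl (array([563. , 100.6]), array([ 6.7, 77.7]), 0.1, 1378, np.float64(0.0826))
shift [ 1.35 -3.26 -0.96] rot [0.56 0.17 0.06] now [ 0.5819 -0.0337  0.127 ] yaw 90.1 q [-0.25  0.54  1.61 -0.    0.99 -1.82] t 49.3 g 0.0739
```

View pics/w24.png

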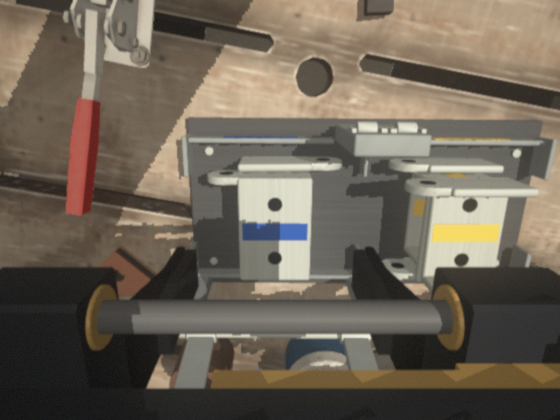

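```bash
python3 - <<'E'
from fit import *
P=np.load('pics/cl1.npz')['P']
for y in (-.03,.1115):
  for z in (.1,.12,.15,.18,.2,.215,.225,.235,.245):
    q=pts(P,.6,.75,y-.05,y+.05,z-.005,z+.005)
    if len(q): print(y,z,len(q),np.percentile(q[:,0],[2,50,98]).round(4))
P0=pts(P,.6,.75,-.12,.2,.15,.4);print(P0[:,2].max(),np.percentile(P0[:,2],99),np.percentile(P0[:,1],[1,99]))
q=pts(P,.68,.8,-.05,.15,.24,.9);print('behind high',len(q))
go([.712,.1115,.26],np.radians(90))
E
```

```text
-0.03 0.1 96 [0.6561 0.6605 0.664 ]
-0.03 0.12 16 [0.6611 0.6636 0.6681]
-0.03 0.15 96 [0.6642 0.6672 0.6709]
-0.03 0.18 11 [0.6688 0.6714 0.6738]
-0.03 0.2 17 [0.6703 0.6741 0.6763]
-0.03 0.215 85 [0.6725 0.6757 0.679 ]
-0.03 0.225 125 [0.6741 0.6769 0.6802]
-0.03 0.235 100 [0.6747 0.6781 0.682 ]
-0.03 0.245 1 [0.6501 0.6501 0.6501]
0.1115 0.1 113 [0.6565 0.6614 0.6664]
0.1115 0.12 25 [0.6615 0.6642 0.6685]
0.1115 0.15 135 [0.6659 0.6686 0.6726]
0.1115 0.18 23 [0.6689 0.6724 0.6766]
0.1115 0.2 32 [0.6722 0.6748 0.6785]
0.1115 0.215 163 [0.6739 0.6771 0.6806]
0.1115 0.225 209 [0.6749 0.6777 0.6818]
0.1115 0.235 146 [0.6763 0.6795 0.6845]
0.1115 0.245 2 [0.6599 0.6603 0.6607]
0.25045543005724624 0.24785123293705372 [-0.0835205   0.17177383]
behind high 27
shift [ 5.79  5.26 -5.29] rot [0.56 0.17 0.06] now [ 0.5819 -0.0337  0.127 ] yaw 90.1 q [-0.25  0.54  1.61 -0.    0.99 -1.82] t 49.3 g 0.0739
```

Emit:
carry_out --pt "1 0 0 -2 0 0 0" --pt "1 0 0 -4 0 0 0" --pt "1 1 0 -5.5 0 0 0" --pt "1 2.5 1 -5.8 0 0 0" --pt "1 4 2.5 -5.8 0 0 0" --pt "1 5.5 4 -5.8 0 0 0" --pt "1 5.8 5.3 -5.8 0 0 0" --pt "1 5.8 5.3 -5.8 0 0 0" --force 30

```text
time: 50.1
position: [0.7157, 0.1144, 0.2613]
tool_rot: [0.706, 0.708, 0.001, 0.001]
ft_force: [-1.6, -0.1, -0.1]
grip_width: 0.0179
```

```bash
python3 - <<'E'
from fit import *
go([.712,.1115,.173],np.radians(90));o=get_obs();print(o['ft_force'])
import math
for t in (97,85,75,65,55,45,35,25,15,8,0,-3):
    a=math.radians(t); x=.6607-.128*math.cos(a)+.0025*math.sin(a)+.0115; z=.094+.128*math.sin(a)+.0025*math.cos(a)-.0375
    print(t,round(x,4),round(z,4))
E
```

```text
shift [-0.12 -0.16  3.53] rot [ 0.15 -0.03  0.19] now [0.7157 0.1144 0.2613] yaw 90.2 q [ 0.    0.61  1.06  0.    1.47 -1.57] t 50.1 g 0.0179
[-1.55268727 -0.13214987 -0.09213485]
97 0.6903 0.1832
85 0.6635 0.1842
75 0.6415 0.1808
65 0.6204 0.1736
55 0.6008 0.1628
45 0.5835 0.1488
35 0.5688 0.132
25 0.5572 0.1129
15 0.5492 0.092
8 0.5458 0.0768
0 0.5442 0.059
-3 0.5442 0.0523
```

Emit:
carry_out --pt "1 -0.1 0 1 0 0 0" --pt "1 -0.1 0 2 0 0 0" --pt "1 -0.1 0 3 0 0 0" --pt "1 -0.1 0 3.4 0 0 0" --pt "1 -0.1 0 3.4 0 0 0" --pt "1 -0.1 0 3.4 0 0 0"

```text
time: 50.7
position: [0.7127, 0.1093, 0.1791]
tool_rot: [0.707, 0.707, 0.001, 0.001]
ft_force: [0.5, -0.7, 0.6]
grip_width: 0.0006
```

```bash
python3 - <<'E'
from fit import *
go([.6903,.1115,.18],np.radians(90));o=get_obs();print(o['ft_force'])
E
```

```text
shift [ 0.09 -0.89 -0.04] rot [0.09 0.   0.01] now [0.7127 0.1093 0.1791] yaw 90.0 q [-0.    0.67  1.17 -0.    1.3  -1.57] t 50.7 g 0.0006
[ 0.45758541 -0.6786343   0.56035123]
```

Emit:
carry_out --pt "1 0.05 -0.5 0 0 0 0" --pt "1 0.05 -0.9 -0.1 0 0 0" --pt "1 0.05 -1.45 -0.18 0 0 0" --pt "1 0.05 -1.97 -0.2 0 0 0" --pt "1 0.05 -2.4 -0.15 0 0 0" --pt "1 0.05 -2.85 -0.07 0 0 0" --pt "1 0.05 -3.3 0.07 0 0 0" --pt "1 0.05 -3.69 0.22 0 0 0"

```text
time: 51.5
position: [0.6207, 0.1109, 0.1744]
tool_rot: [0.707, 0.707, 0.002, 0.002]
ft_force: [0.8, 0.4, 1.6]
grip_width: 0.0003
```

```bash
python3 - <<'E'
from fit import *
go([.6204,.1115,.1736],np.radians(90));o=get_obs();print(o['ft_force'])
snap('side','s25');a=cv2.imread('pics/s25.png')[100:330,130:390]; cv2.imwrite('pics/c25.png',cv2.resize(a,None,fx=2.5,fy=2.5,interpolation=3))
E
```

```text
shift [ 0.02 -0.01  0.03] rot [ 0.27 -0.01  0.02] now [0.6207 0.1109 0.1744] yaw 90.0 q [-0.    0.54  1.43  0.    1.16 -1.57] t 51.5 g 0.0003
[0.79325138 0.36684298 1.56821301]
```

View pics/c25.png

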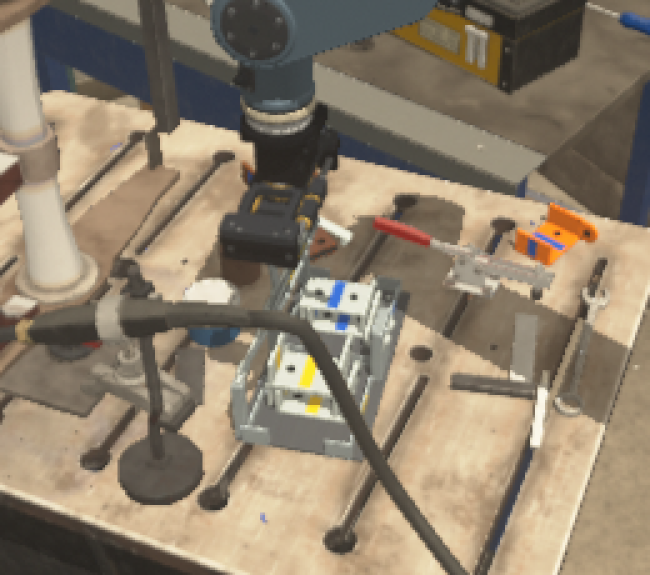

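Emit:
carry_out --pt "1 0 -0.4 0.23 0 0 0" --pt "1 0 -0.8 0.46 0 0 0" --pt "1 0 -1.15 0.74 0 0 0" --pt "1 0 -1.49 1.02 0 0 0" --pt "1 0 -1.8 1.36 0 0 0" --pt "1 0 -2.08 1.7 0 0 0" --pt "1 0 -2.32 2.08 0 0 0" --pt "1 0 -2.54 2.46 0 0 0"

```text
time: 52.35
position: [0.5561, 0.1107, 0.11]
tool_rot: [0.707, 0.707, 0.0, 0.0]
ft_force: [1.1, 0.1, 0.6]
grip_width: 0.0006
```

```bash
python3 - <<'E'
from fit import *
go([.5492,.1115,.092],np.radians(90));o=get_obs();print(o['ft_force'])
snap('wrist','w26')
E
```

```text
shift [ 0.03 -0.28  0.72] rot [ 0.01 -0.    0.02] now [0.5561 0.1107 0.11  ] yaw 90.0 q [-0.    0.55  1.65  0.    0.94 -1.57] t 52.35 g 0.0006
[1.11646247 0.07900386 0.59969658]
```

View pics/w26.png

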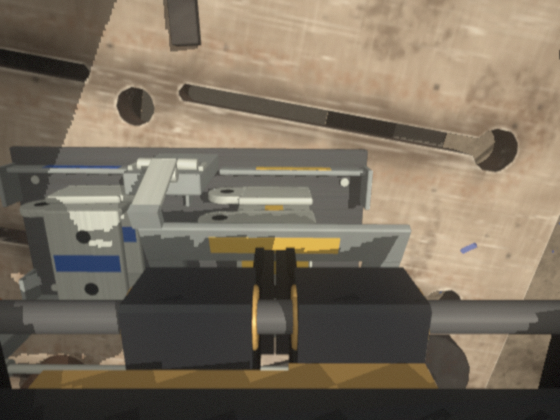

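Emit:
carry_out --pt "1 0 -0.15 0.36 0 0 0" --pt "1 0 -0.28 0.72 0 0 0" --pt "1 0 -0.38 1.03 0 0 0" --pt "1 0 -0.5 1.33 0 0 0" --pt "1 0 -0.6 1.6 0 0 0" --pt "1 0 -0.7 1.85 0 0 0" --pt "1 0 -0.75 1.95 0 0 0" --pt "1 0 -0.75 1.95 0 0 0"

```text
time: 53.2
position: [0.5389, 0.1107, 0.0624]
tool_rot: [0.707, 0.707, 0.001, 0.001]
ft_force: [1.3, 0.6, 3.2]
grip_width: 0.0003
```

```bash
python3 - <<'E'
from fit import *
go([.536,.1115,.056],np.radians(90));o=get_obs();print(o['ft_force'])
E
```

```text
shift [ 0.03 -0.12  0.25] rot [0.14 0.   0.02] now [0.5389 0.1107 0.0624] yaw 90.0 q [-0.    0.6   1.73 -0.    0.81 -1.57] t 53.2 g 0.0003
[1.27170372 0.60532246 3.23551008]
```

Emit:
carry_out --pt "1 0 -0.1 0.08 0 0 0" --pt "1 0 -0.1 0.16 0 0 0" --pt "1 0 -0.1 0.24 0 0 0" --pt "1 0 -0.1 0.3 0 0 0" --pt "1 0 -0.1 0.3 0 0 0"

```text
time: 53.7
position: [0.5345, 0.1107, 0.056]
tool_rot: [0.707, 0.707, -0.0, -0.0]
ft_force: [-2.6, -0.6, 16.0]
grip_width: 0.0002
```

```bash
python3 - <<'E'
from fit import *
go([.536,.1115,.056],np.radians(90));o=get_obs();print(o['ft_force'])
E
```

```text
shift [0.03 0.06 0.  ] rot [-0.05  0.01  0.04] now [0.5345 0.1107 0.056 ] yaw 90.0 q [-0.    0.61  1.74 -0.    0.79 -1.57] t 53.7 g 0.0002
[-2.61755317 -0.6096465  16.0453396 ]
```

Emit:
carry_out --pt "1 0 0 0.04 0 0 0" --pt "1 0 0 0.08 0 0 0" --pt "1 0 0 0.08 0 0 0"

```text
time: 54.0
position: [0.5345, 0.1107, 0.0549]
tool_rot: [0.707, 0.707, -0.0, -0.0]
ft_force: [-4.6, -1.2, 21.3]
grip_width: 0.0002
```

```bash
python3 - <<'E'
from fit import *
go([.536,.1115,.056],np.radians(90));o=get_obs();print(o['ft_force'])
E
```

```text
shift [ 0.03  0.06 -0.04] rot [-0.02  0.01  0.05] now [0.5345 0.1107 0.0549] yaw 90.0 q [-0.    0.61  1.74 -0.    0.79 -1.57] t 54.0 g 0.0002
[-4.59844562 -1.21632944 21.32220801]
```

Emit:
carry_out --pt "1 0 0 -0.2 0 0 0" --pt "1 0 0 -0.5 0 0 0" --pt "1 0 0 -1 0 0 0" --pt "1 0 0 -2 0 0 0" --pt "1 0 0 -3 0 0 0" --pt "1 0 -0.5 -4 0 0 0" --pt "1 0 -0.5 -4 0 0 0"

```text
time: 54.7
position: [0.5228, 0.1109, 0.1555]
tool_rot: [0.707, 0.707, 0.001, 0.001]
ft_force: [-0.5, -0.3, 0.2]
grip_width: 0.0004
```

```bash
python3 - <<'E'
from fit import *
print(get_obs()['ft_force'])
snap('wrist','w27')
w=cloud(load('w27'));P=w[np.isfinite(w[...,2])]
q=pts(P,.515,.545,.07,.17,.086,.15);print(len(q),np.percentile(q,[5,50,95],axis=0))
go([.59,-.03,.26],np.radians(90))
E
```

```text
[-0.54540796 -0.30620283  0.21553429]
3956 [[0.52363235 0.07500161 0.09394164]
 [0.53314329 0.11978637 0.0953922 ]
 [0.54360939 0.16488193 0.09658819]]
shift [-5.64  2.7  -4.24] rot [ 0.11 -0.    0.04] now [0.5226 0.1109 0.1539] yaw 90.0 q [-0.    0.45  1.69  0.    1.   -1.57] t 54.75 g 0.0004
```

View pics/w27.png

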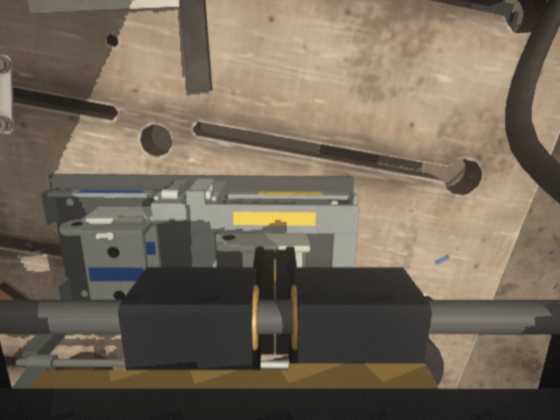

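Emit:
carry_out --pt "1 0 0 -2 0 0 0" --pt "1 -1 1 -4 0 0 0" --pt "1 -3 2.5 -4.4 0 0 0" --pt "1 -5 4 -4.4 0 0 0" --pt "1 -5.6 5.5 -4.4 0 0 0" --pt "1 -5.6 7 -4.4 0 0 0" --pt "1 -5.6 7.7 -4.4 0 0 0" --pt "1 -5.6 7.7 -4.4 0 0 0"

```text
time: 55.55
position: [0.7172, -0.0304, 0.259]
tool_rot: [0.707, 0.707, -0.001, -0.001]
ft_force: [-1.2, -0.1, -0.6]
grip_width: 0.0003
```

```bash
python3 - <<'E'
from fit import *
go([.7127,-.0285,.1791],np.radians(90));o=get_obs();print(o['ft_force'])
E
```

```text
shift [ 0.07 -0.17  3.2 ] rot [-0.14 -0.04 -0.04] now [ 0.7172 -0.0304  0.259 ] yaw 90.0 q [-0.2   0.6   1.08  0.    1.46 -1.77] t 55.55 g 0.0003
[-1.16805949 -0.14081496 -0.58203032]
```

Emit:
carry_out --pt "1 0.05 0 1 0 0 0" --pt "1 0.05 0 2 0 0 0" --pt "1 0.05 0 3 0 0 0" --pt "1 0.05 0 3.15 0 0 0" --pt "1 0.05 0 3.15 0 0 0" --pt "1 0.05 0 3.15 0 0 0"

```text
time: 56.15
position: [0.7156, -0.0279, 0.1851]
tool_rot: [0.707, 0.707, 0.0, 0.001]
ft_force: [0.5, -0.7, -0.1]
grip_width: 0.0004
```

```bash
python3 - <<'E'
from fit import *
go([.7127,-.0285,.1791],np.radians(90));o=get_obs();print(o['ft_force'])
E
```

```text
shift [-0.03 -0.12  0.24] rot [0.09 0.02 0.04] now [ 0.7156 -0.0279  0.1851] yaw 90.0 q [-0.19  0.66  1.18 -0.    1.31 -1.77] t 56.15 g 0.0004
[ 0.46103614 -0.65071957 -0.07894815]
```

Same sweep as before, with offsets −0.12 (y) and +0.24 (z).

Emit:
carry_out --pt "1 0 -0.6 0.24 0 0 0" --pt "1 0 -1.0 0.14 0 0 0" --pt "1 0 -1.57 0.06 0 0 0" --pt "1 0 -2.1 0.04 0 0 0" --pt "1 0 -2.52 0.09 0 0 0" --pt "1 0 -2.97 0.17 0 0 0" --pt "1 0 -3.42 0.31 0 0 0" --pt "1 0 -3.81 0.46 0 0 0"

```text
time: 56.95
position: [0.6208, -0.0281, 0.1745]
tool_rot: [0.707, 0.707, 0.001, 0.002]
ft_force: [0.8, -0.3, 1.7]
grip_width: 0.0004
```

```bash
python3 - <<'E'
from fit import *
go([.6207,-.0285,.1744],np.radians(90));o=get_obs();print(o['ft_force'])
E
```

```text
shift [-0.02 -0.    0.  ] rot [0.25 0.03 0.03] now [ 0.6208 -0.0281  0.1745] yaw 90.0 q [-0.22  0.53  1.46  0.    1.15 -1.8 ] t 56.95 g 0.0004
[ 0.76616323 -0.31825363  1.71381602]
```

Emit:
carry_out --pt "1 0 -0.4 0.23 0 0 0" --pt "1 0 -0.8 0.46 0 0 0" --pt "1 0 -1.15 0.74 0 0 0" --pt "1 0 -1.49 1.02 0 0 0" --pt "1 0 -1.8 1.36 0 0 0" --pt "1 0 -2.08 1.7 0 0 0" --pt "1 0 -2.32 2.08 0 0 0" --pt "1 0 -2.54 2.46 0 0 0"

```text
time: 57.75
position: [0.556, -0.028, 0.11]
tool_rot: [0.707, 0.707, 0.0, -0.0]
ft_force: [1.2, 0.9, 0.1]
grip_width: 0.0003
```

```bash
python3 - <<'E'
from fit import *
go([.5561,-.0285,.11],np.radians(90));o=get_obs();print(o['ft_force'])
E
```

```text
shift [-0.02  0.   -0.  ] rot [-0.   -0.01  0.02] now [ 0.556 -0.028  0.11 ] yaw 90.0 q [-0.25  0.54  1.68  0.    0.93 -1.82] t 57.75 g 0.0003
[1.17434213 0.87700238 0.08369785]
```

Emit:
carry_out --pt "1 0 -0.15 0.36 0 0 0" --pt "1 0 -0.28 0.72 0 0 0" --pt "1 0 -0.38 1.03 0 0 0" --pt "1 0 -0.5 1.33 0 0 0" --pt "1 0 -0.6 1.6 0 0 0" --pt "1 0 -0.7 1.85 0 0 0" --pt "1 0 -0.75 1.95 0 0 0" --pt "1 0 -0.75 1.95 0 0 0"

```text
time: 58.55
position: [0.5385, -0.0283, 0.0622]
tool_rot: [0.707, 0.707, 0.0, 0.001]
ft_force: [1.9, -1.0, 2.1]
grip_width: 0.0007
```

Emit:
carry_out --pt "1 0 -0.1 0.08 0 0 0" --pt "1 0 -0.1 0.16 0 0 0" --pt "1 0 -0.1 0.24 0 0 0" --pt "1 0 -0.1 0.3 0 0 0" --pt "1 0 -0.1 0.3 0 0 0"

```text
time: 59.05
position: [0.5348, -0.0281, 0.056]
tool_rot: [0.707, 0.707, -0.0, -0.0]
ft_force: [-2.5, 1.6, 16.6]
grip_width: 0.0008
```

Emit:
carry_out --pt "1 0 0 0.04 0 0 0" --pt "1 0 0 0.08 0 0 0" --pt "1 0 0 0.08 0 0 0"

```text
time: 59.35
position: [0.5348, -0.0281, 0.0549]
tool_rot: [0.707, 0.707, -0.0, 0.0]
ft_force: [-3.3, -0.7, 20.5]
grip_width: 0.0003
```

Lift off and back away for a full view.

Emit:
carry_out --pt "1 0 0 -0.2 0 0 0" --pt "1 0 0 -0.5 0 0 0" --pt "1 0 0 -1.5 0 0 0" --pt "1 0 0 -3 0 0 0" --pt "1 0 0 -5 0 0 0" --pt "1 0 0 -7 0 0 0" --pt "1 0 1 -9 0 0 0" --pt "1 0 3 -10 0 0 0"

```text
time: 60.15
position: [0.5997, -0.0278, 0.3016]
tool_rot: [0.707, 0.707, 0.0, 0.001]
ft_force: [0.7, 0.1, -0.4]
grip_width: 0.0008
```

Emit:
carry_out --pt "1 -1 1 0 0 0 0" --pt "1 -1 2 0 0 0 0" --pt "1 -1 2 0 0 0 0"

```text
time: 60.45
position: [0.6523, -0.0537, 0.2955]
tool_rot: [0.707, 0.707, -0.0, -0.001]
ft_force: [-1.1, -0.0, -0.0]
grip_width: 0.0006
```

```bash
python3 - <<'E'
from fit import *
print(get_obs()['position'],get_obs()['ft_force'])
for n in ('wrist','side','scene'): snap(n,n+'28')
w=cloud(load('wrist28'));P=w[np.isfinite(w[...,2])]
for y in (-.0285,.1115):
    q=pts(P,.518,.545,y-.05,y+.05,.086,.15);print(len(q),np.percentile(q[:,2],[5,50,95]))
    print(' web/top',rect(P,.545,.65,y-.05,y+.055,.044,.058))
for f in ('side28','scene28'):
    w=cloud(load(f));Q=w[np.isfinite(w[...,2])]
    for y in (-.0285,.1115):
        q=pts(Q,.518,.545,y-.05,y+.05,.086,.15);print(f,len(q),np.percentile(q[:,2],[5,50,95]) if len(q) else '')
a=cv2.imread('pics/side28.png')[120:330,130:400]; cv2.imwrite('pics/c28.png',cv2.resize(a,None,fx=2.8,fy=2.8,interpolation=3))
E
```

```text
[ 0.65228762 -0.05366059  0.2954781 ] [-1.06728873 -0.01469108 -0.01131448]
2431 [0.09390838 0.09535464 0.09682275]
 web/top (array([604.1, -39. ]), array([71. , 82.3]), 90.0, 2745, np.float64(0.0477))
2403 [0.09414411 0.09553091 0.09697296]
 web/top (array([607.3, 111. ]), array([58.1, 80.1]), 89.9, 2558, np.float64(0.0538))
side28 162 [0.09328637 0.09641323 0.09929514]
side28 203 [0.09350603 0.09624896 0.09932933]
scene28 0 
scene28 309 [0.09232422 0.09584676 0.09847067]
```

View pics/wrist28.png

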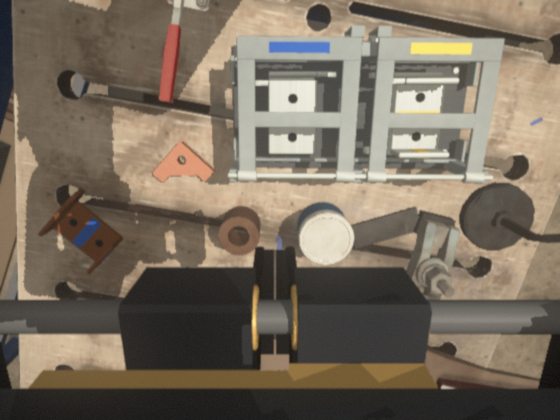

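View pics/c28.png

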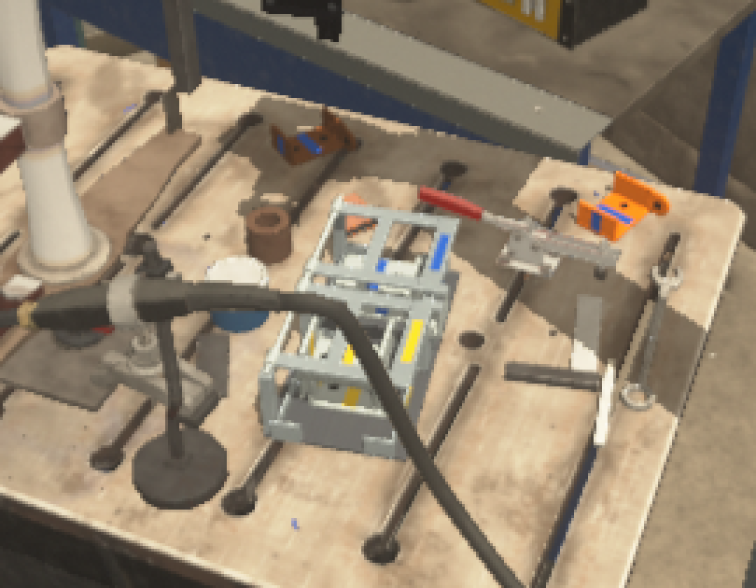

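View pics/scene28.png

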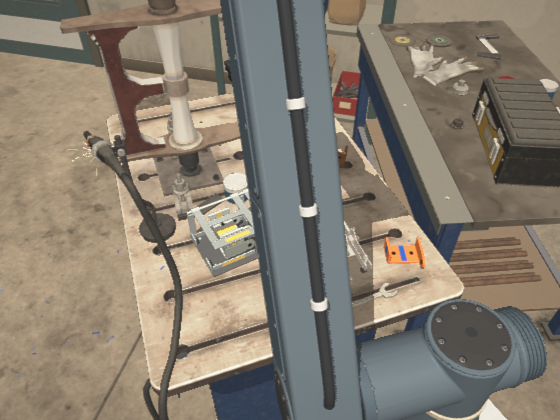

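```bash
python3 - <<'E'
from h import *
print(hand_in(), get_obs()['time'])
E
```

```text
the job is handed in; nothing more can be done
the job is handed in; nothing more can be done
```

I packed both bays and shut both covers, then handed the job in at about 61 s. No verdict came back.

**What was packed**
- **Left bay:** an open-up bracket, the open-down one hooked into it, and the second open-up one on top.
- **Right bay:** an open-up bracket with the open-down one hooked into it. I found no second right-hand open-up bracket. The only other bracket-shaped parts in view were the brown and the orange look-alikes, and I left those alone.

**Last checks, from the final pictures**
- **Heights above the table:** both open-down web tops read 47.7 mm (48 expected), the left one before it was covered. The web of the top left bracket read 53.8 mm (54 expected).
- **Position:** each stack was square to within about 1° and within about 10 mm of its bay centre.
- **Covers:** both front bars read about 95.5 mm on top (96 when shut), level, and they stayed down after I lifted off. Each took about 20 N at the end of the press.
- **Bystanders:** I did not touch them. The magnet and the jar looked undisturbed in the final view, but I did not measure how far anything had moved.

**What disagreed or failed**
- **Finger length:** the fingers really end about 37 mm short of the stated TCP. The first two grips closed above the bracket because of this. I corrected every later height for it.
- **Cable:** my first touch test on the hanging cable proved nothing, because with that error the fingertip was above it. Later moves beside and through its apparent position met no force.
- **Camera noise:** front-edge readings taken just after a move shifted by 1–2 mm. I set the right-hand hook from the spacing seen within a single picture.

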